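Load the column-run kit tray, tall bottles last

TASK

Load the kit tray for the next column run. First lay every marker pen that is out on the bench flat in the outer bay with the blue liner, and every small column and the syringe flat in the outer bay with the green liner; only when all of those are in, stand the two capped bottles upright on the floor of the middle bay, so that they never block the reach to the low bays. Do not knock a bottle over, and leave the timer, the tape roll and the spanner where they are.

Things in the scene. Friction and masses are not known exactly. Their poses are not given: they have to be found in the camera images.
- kit_tray: Grey open kit tray with black rim, fixed to the worktop, 188 x 254 x 34 mm (x, y, z). Origin: centre of its underside. Three bays side by side along its y axis, each 180 mm long (along x): two outer bays 84 mm wide, centred at y = +81 and -81 mm, and the middle bay 70 mm wide. Floor 4 mm thick; walls 4 mm thick, tops 34 mm above the worktop.
- bottle_bay (a point): Centre of the grey bare floor of the middle bay (bottle bay), 4 mm above the worktop; same axes as the tray.
- liner_blue_top (a point): Centre of the upper side of the blue liner, a fixed 2 mm mat that covers the floor of one outer bay (which one varies), 6 mm above the worktop, 28 mm below the wall tops; x along the bay (180 mm), y across it (84 mm), z up.
- liner_green_top (a point): The same for the green liner, in the other outer bay.
- marker_red_mid (a point): Felt marker pen with white barrel and red cap, 130 mm long, 12 mm round, lying (it rolls if pushed). Point at its centre, 6 mm above what it lies on; its y axis runs along the pen. May be absent.
- marker_blue_mid (a point): Felt marker pen with white barrel and blue cap, 130 mm long, 12 mm round, lying (it rolls if pushed). Point at its centre, 6 mm above what it lies on; its y axis runs along the pen. May be absent.
- marker_black_mid (a point): Felt marker pen with white barrel and black cap, 130 mm long, 12 mm round, lying (it rolls if pushed). Point at its centre, 6 mm above what it lies on; its y axis runs along the pen. May be absent.
- mini_column_1_mid (a point): Small clear cartridge column with a red cap, 65 mm long, barrel 16 mm round (cap 17 mm), lying. Point at its centre, about 9 mm up; its y axis runs along the column. It rolls if pushed. May be absent.
- mini_column_2_mid (a point): Small clear cartridge column with a blue cap, 65 mm long, barrel 16 mm round (cap 17 mm), lying. Point at its centre, about 9 mm up; its y axis runs along the column. It rolls if pushed. May be absent.
- syringe_mid (a point): Clear plastic syringe, about 100 mm long, barrel 18 mm round with a 22 mm finger flange near one end, lying. Point near the middle of the barrel, 11 mm up; its y axis runs along the barrel towards the plunger. Always there.
- bottle_blue_cap_mid (a point): Standing small glass bottle with a wide blue cap, 47 mm round, 90 mm tall, about 0.2 kg; cap 40 mm round, the top 17 mm. Point on its axis, half-way up (45 mm above its foot); z up.
- bottle_top_3_mid (a point): Standing taller glass bottle with a black cap, 60 mm round, 122 mm tall, about 0.25 kg; cap 38 mm round, the top 22 mm, shoulder sloping below it. Point on its axis, half-way up (61 mm above its foot); z up.
- timer: Bystander: white bench timer, 62 x 66 x 20 mm. Origin: centre of its underside.
- tape_roll: Bystander: roll of masking tape lying flat, 88 mm round, 18 mm high. Origin: centre of its underside.
- mini_centrifuge: Obstacle, fixed: round teal mini centrifuge, 170 x 154 mm, 112 mm high, its clear lid raised at the back up to about 0.23 m above the worktop. Origin: centre of its underside.
- spanner: Bystander: small steel spanner lying flat, 135 x 22 x 4 mm. Origin: centre of its underside, y along it.

How it is judged:
By the outcome, as a careful person would: the job done as asked, in the order asked, and still so for the second after the job is handed in, with the robot touching nothing.
Of marker_red, mini_column_1, marker_blue, mini_column_2, marker_black only 3 to 5 are there at a start; the rules pass over those that are not, and their reading is None.
At some moment in a run one of syringe may be knocked a few centimetres aside while the robot is not near it.
It also fails if it takes over 210 s, if anything falls off the work surface, if the arm or the gripper's body presses on something with over 40 N, if the wrist force passes 120 N, or if a joint passes its speed limit or range.

ROBOT

A 7-joint arm with a two-finger parallel gripper is mounted at the origin on a cart in front of the work surface, level with it; the furniture and walls round the work are solid. World frame = base frame: x ahead of the robot, y to its left, z up, the work surface at z = 0. Lengths are in m, angles in degrees, forces in N, time in s.
With the tool pointing down it reaches from about 0.4 to 0.925 m from the base axis. Payload 4.1 kg.
Tool frame: the origin (TCP) lies at the very end of the fingers, on their centre line; the grasp point (between the pads) lies 19 mm behind it; z points along the fingers, y is the line along which they close (so a half turn about z gives the same grasp; the last joint's range is limited). The gripper opens to 85 mm and grips with 20 to 120 N. Pads are 22 mm wide; open, the fingers measure 114 mm over their backs; the gripper's body (76 mm by 85 mm) begins 54 mm behind the grasp point. The pads swing forward as they close: fully open they stand 13 mm farther back than shut.
Start: joints at [-74.026, 22.827, 2.584, 88.041, -1.071, 69.15, -2.905], TCP at [0.24, 0.604, 0.202] pointing down, gripper open.
Joint ranges: [-161.44, 161.44], [-28.35, 127.94], [-78.24, 83.42], [0, 140.83], [-78.03, 258.03], [13.02, 114.36], [-168.23, 168.23]. Speed limits (degrees/s): [147.25, 147.25, 180, 180, 180, 180, 180].

INTERFACE

Orientations are given as a 3x3 rotation matrix whose columns are the frame's x, y, z axes.
In Python, from station import sense, snapshot, close_job gives the robot as it stands. The module is installed in compiled form; this text tells all that it offers.
- The arm moves only by the tool drive_tool, never from a script. Its argument "targets" is a list of rows, each an object with "xyz": the shift along the tool's x, y, z in cm, a list of three; "twist": the turn about the tool's z in rad; "jaw": the opening, from 0 (shut) to 1 (fully open). In form: [{"xyz": [x, y, z], "twist": twist, "jaw": jaw}, ...]. A call has 1 to 10 rows; each row is the pose to reach, as a shift and turn from the pose commanded when the call began, along the tool's axes at that moment; what a row does not reach only later rows make up. A row lasts 1/8 s, in which the tool goes at most 62.5 mm and 10.7 degrees, less where a joint would pass 70% of its speed; a pose out of reach is approached as far as the arm can. A call with a gripper value outside its range is refused whole. The fingers move at their own pace and stop on an object; "squeeze" is the grip in N (left out, the last holds). Time passes only in rows, so rows that repeat a pose let the fingers close. It gives the time, the measured TCP pose, the force, the opening and the grip force at its end, in the units of the state.
- sense(): the state, without advancing time (a new reading comes with each control period).
- snapshot(name): name is "side" or "top" or "wrist"; returns a dict with "frame" (420x560x3 uint8, red, green, blue), "fx", "fy", "cx", "cy" (pixels), "R" (3x3) and "t" (3): a world point X has camera coordinates R X + t; the wrist camera has in their place "T_tool_cam" (4x4, takes a point from camera to tool coordinates, whose origin is the TCP and whose axes are the flange's). Camera axes: x right, y down, z forward; pixel columns grow to the right and rows downward; lengths in m; the calibration is good to about 2 mm. A picture is of the moment at which its call begins: read the wrist's pose just before it. There is no depth.
- close_job(): hands the job in; it is judged then, once.
The state is a dict: "time": time; "q": joint angles; "qd": joint speeds; "tau": joint torques, N m; "eef_pos": TCP position; "orientation": TCP orientation; "wrist_force": force on the tool from outside, world axes, zero at the start; "ft_torque": the same for the moment, N m; "grip_width": finger opening in m; "grasp_force": force on a finger pad.
Only numpy, scipy, OpenCV 4.12 (cv2) and the standard library are available. Lean on these libraries where they do the work, as an engineer would, in place of code of your own. Each camera call takes 0.05 s, during which the arm holds its last target. There are 200 camera calls.

## Working session

There is one attempt and no reset: what is moved stays moved. The work goes in short steps, Python scripts to look and compute and a tool call to move; the robot and the scene stay as the last step left them, time stands still between calls to the robot, and variables do not carry over. Pictures are saved under pics/ and viewed, at most 14 in all, crops included, and the job is handed in when it is done.

Besides the shell and the picture viewer there is one more tool, called in YAML: its name, and indented under it one key for each argument. drive_tool: Moves the arm, as the interface text tells. Its arguments: {"type":"object","properties":{"targets":{"type":"array"},"squeeze":{"type":"number"}},"required":["targets"]}

```bash
mkdir -p pics; cat > h.py <<'E'
import numpy as np, cv2, pickle
from station import sense, snapshot, close_job
def shot(name,tag):
    s=sense(); d=snapshot(name); d['s']=s
    if name=='wrist':
        T=np.eye(4);T[:3,:3]=np.array(s['orientation']);T[:3,3]=s['eef_pos']
        W=T@np.array(d['T_tool_cam']); d['R']=W[:3,:3].T; d['t']=-W[:3,:3].T@W[:3,3]
    d['R']=np.array(d['R']);d['t']=np.array(d['t'])
    pickle.dump(d,open(f'{tag}.pkl','wb')); cv2.imwrite(f'pics/{tag}.png',d['frame'][:,:,::-1]); return d
def load(tag): return pickle.load(open(f'{tag}.pkl','rb'))
def ray(d,uv,z):
    uv=np.atleast_2d(uv).astype(float)
    c=np.c_[(uv[:,0]-d['cx'])/d['fx'],(uv[:,1]-d['cy'])/d['fy'],np.ones(len(uv))]
    w=c@d['R']; o=-d['R'].T@d['t']
    return o+w*((z-o[2])/w[:,2])[:,None]
def proj(d,X):
    c=np.atleast_2d(X)@d['R'].T+d['t']; return np.c_[c[:,0]/c[:,2]*d['fx']+d['cx'],c[:,1]/c[:,2]*d['fy']+d['cy']]
E
python3 - <<'E'
from h import *
for n in('top','side'):
    d=shot(n,n+'0'); print(n,d['fx'],-d['R'].T@d['t'],d['R'][2])
s=sense();print(s)
E
```

```text
top 405.92692858966916 [0.41556089 0.03254288 1.30568495] [ 0.10231087  0.01559738 -0.99463019]
side 443.0136512312663 [0.23632429 1.031258   0.76472238] [ 0.25562133 -0.78908317 -0.55857451]
{'time': 0.1, 'q': array([-74.02586876,  22.86902302,   2.58129476,  88.10613085,
        -1.07237826,  69.1487788 ,  -2.90515606]), 'qd': array([-0.08405807, -0.08924977,  0.0079997 , -0.06010146, -0.03399843,
       -0.01736035,  0.03303426]), 'tau': array([ 3.29238821e-03, -4.76265085e+01,  1.37004007e+00, -2.54949725e+01,
        1.20828225e-02,  5.08484838e-03, -1.16502797e-06]), 'eef_pos': array([0.23953011, 0.60360383, 0.20095896]), 'orientation': array([[-9.29510191e-01,  3.68796037e-01, -5.36128155e-04],
       [ 3.68796410e-01,  9.29508722e-01, -1.65655917e-03],
       [-1.12596662e-04, -1.73751077e-03, -9.99998484e-01]]), 'wrist_force': array([ 0.19067084, -0.48741992, -0.43668021]), 'ft_torque': array([ 0.02222063, -0.03804654, -0.03810983]), 'grasp_force': 0.0, 'grip_width': 0.08525498682921973}
```

View pics/top0.png

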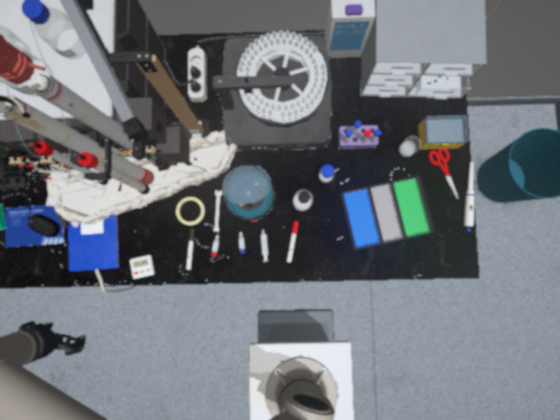

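View pics/side0.png

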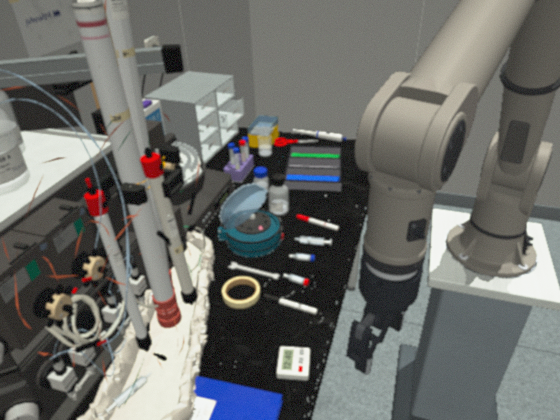

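The top view shows, left to right: black marker (190,250), red-cap column (214,246), blue-cap column (241,242), syringe (264,245), red marker (292,242), black-cap bottle (303,200), blue-cap bottle (327,173), and the tray at (387,212) with its blue liner on the left and green on the right. No blue marker is visible. The side view agrees.

```bash
python3 - <<'E'
from h import *
d=load('top0');f=d['frame']
hsv=cv2.cvtColor(f,cv2.COLOR_RGB2HSV)
for n,lo,hi in(('blue',(100,150,80),(120,255,255)),('green',(50,150,80),(80,255,255))):
    m=cv2.inRange(hsv,lo,hi); m[:,:335]=0;m[:170]=0;m[250:]=0;m[:,435:]=0
    c=max(cv2.findContours(m,0,2)[0],key=cv2.contourArea)
    b=cv2.boxPoints(cv2.minAreaRect(c)); w=ray(d,b,.006); print(n,w[:,:2].round(3).tolist(),w.mean(0).round(3))
# bright bench items
g=f.max(2); m=(g>110).astype('uint8')*255
m[:222]=0;m[275:]=0;m[:,:165]=0;m[:,310:]=0
for c in cv2.findContours(m,0,2)[0]:
    if cv2.contourArea(c)<15: continue
    r=cv2.minAreaRect(c); b=cv2.boxPoints(r); w=ray(d,b,.008)
    e=[w[1]-w[0],w[2]-w[1]];e=max(e,key=np.linalg.norm)
    print('item',np.round(r[0]),w.mean(0)[:2].round(3),'len',np.linalg.norm(e).round(3),'ang',np.degrees(np.arctan2(e[1],e[0])).round(1)%180)
for n,uv,z in(('bottleblack',(304,194),.122),('bluebot',(325,170),.09),('spanner',(218,210),0.)):print(n,ray(d,uv,z).round(3))
cv2.imwrite('pics/z.png',cv2.resize(f[140:280,160:440,::-1],None,fx=2.8,fy=2.8,interpolation=3))
E
```

```text
blue [[0.617, -0.152], [0.634, -0.232], [0.457, -0.266], [0.44, -0.187]] [ 0.537 -0.209  0.006]
green [[0.642, -0.32], [0.659, -0.387], [0.51, -0.418], [0.494, -0.352]] [ 0.576 -0.369  0.006]
item [189. 255.] [0.434 0.342] len 0.093 ang 174.8
item [215. 245.] [0.461 0.26 ] len 0.068 ang 172.5
item [241. 242.] [0.468 0.177] len 0.067 ang 179.2
item [264. 245.] [0.457 0.103] len 0.1 ang 3.5999999999999943
item [292. 242.] [0.466 0.013] len 0.131 ang 167.7
item [216. 226.] [0.521 0.256] len 0.029 ang 179.5
item [190. 224.] [0.533 0.34 ] len 0.058 ang 88.6
bottleblack [[ 0.602 -0.024  0.122]]
bluebot [[ 0.679 -0.091  0.09 ]]
spanner [[0.575 0.251 0.   ]]
```

View pics/z.png

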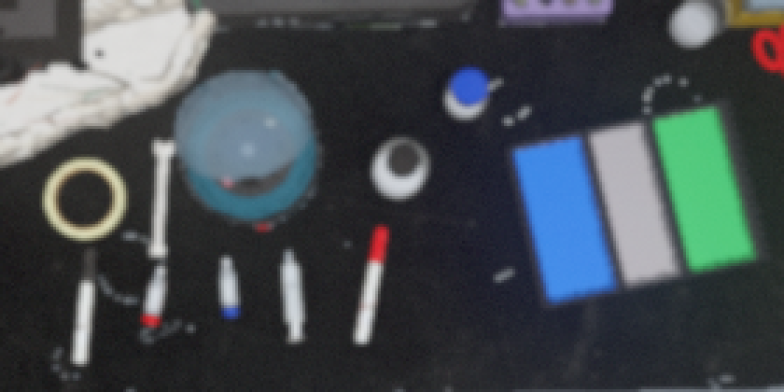

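The zoomed crop shows five low items plus the syringe's neighbours clearly; the blue marker is absent. I'm moving above the black marker for a close look.

```bash
cat >> h.py <<'E'
def go(x,y,z,yaw,s=None):
    "shift (cm) and twist (rad) to a world TCP pose, tool x at angle yaw (deg, mod 180)"
    s=s or sense(); R=np.array(s['orientation']); a=np.degrees(np.arctan2(R[1,0],R[0,0]))
    dy=(yaw-a+90)%180-90
    return (R.T@(np.array([x,y,z])-s['eef_pos'])*100).round(2).tolist(),round(-np.radians(dy),3), 'q7',round(s['q'][6],1)
E
python3 -c "
from h import *
print(go(.44,.335,.17,176))"
```

```text
([-28.54, -17.57, 3.13], np.float64(-0.308), 'q7', np.float64(-2.9))
```

drive_tool:
  targets:
    - {"xyz": [-5.7, -3.5, 0.6], "twist": -0.06, "jaw": 0.45}
    - {"xyz": [-11.4, -7, 1.2], "twist": -0.12, "jaw": 0.45}
    - {"xyz": [-17.1, -10.5, 1.8], "twist": -0.18, "jaw": 0.45}
    - {"xyz": [-22.8, -14, 2.4], "twist": -0.24, "jaw": 0.45}
    - {"xyz": [-28.5, -17.6, 3.1], "twist": -0.308, "jaw": 0.45}
    - {"xyz": [-28.5, -17.6, 3.1], "twist": -0.308, "jaw": 0.45}
    - {"xyz": [-28.5, -17.6, 3.1], "twist": -0.308, "jaw": 0.45}
    - {"xyz": [-28.5, -17.6, 3.1], "twist": -0.308, "jaw": 0.45}
  squeeze: 40

```text
time: 1.1
eef_pos: [0.4385, 0.3373, 0.1708]
orientation: [[-0.998, 0.067, -0.001], [0.067, 0.998, 0.001], [0.001, 0.001, -1.0]]
wrist_force: [-0.3, 0.2, -0.2]
grip_width: 0.0382
grasp_force: 0.0
```

```bash
python3 -c "
from h import *
d=shot('wrist','w1');print(-d['R'].T@d['t'],d['R'][2],d['fx'],d['s']['eef_pos'],d['s']['grip_width'])"
```

```text
[0.36567383 0.34261512 0.34198637] [ 0.28747468 -0.01941854 -0.95759137] 315.69990341070854 [0.43846453 0.3373039  0.17082725] 0.03817513573799011
```

View pics/w1.png

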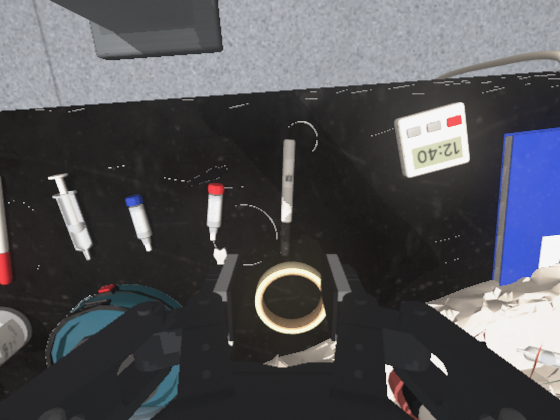

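The wrist view shows the black marker from (289,140) to (285,252), the red column at (215,185)–(213,240), the blue column at (134,198)–(149,250), and the syringe with its plunger at (58,178) and tip at (88,258).

```bash
cat >> h.py <<'E'
def seg(d,a,b,z):
    w=ray(d,[a,b],z); e=w[1]-w[0]; return w.mean(0)[:2].round(4),'ang',np.degrees(np.arctan2(e[1],e[0])).round(1)%180,'len',np.linalg.norm(e).round(3)
E
python3 -c "
from h import *
d=load('w1')
print(seg(d,(289,140),(285,253),.006))
print(seg(d,(215.5,184),(213,240),.0085))
print(seg(d,(134,196),(149,250),.0085))
print(seg(d,(60,178),(88,259),.011))
p=seg(d,(289,140),(285,253),.006)
print(go(p[0][0],p[0][1],.003,p[2]))"
```

```text
(array([0.454 , 0.3422]), 'ang', np.float64(174.3), 'len', np.float64(0.128))
(array([0.4629, 0.2611]), 'ang', np.float64(170.1), 'len', np.float64(0.065))
(array([0.47  , 0.1787]), 'ang', np.float64(3.7), 'len', np.float64(0.064))
(array([0.4599, 0.1068]), 'ang', np.float64(3.9), 'len', np.float64(0.095))
([-1.55, 0.54, 16.79], np.float64(0.033), 'q7', np.float64(46.3))
```

drive_tool:
  targets:
    - {"xyz": [-1.5, 0.5, 5], "twist": 0.033, "jaw": 0.45}
    - {"xyz": [-1.5, 0.5, 10], "twist": 0.033, "jaw": 0.45}
    - {"xyz": [-1.5, 0.5, 14], "twist": 0.033, "jaw": 0.45}
    - {"xyz": [-1.5, 0.5, 16], "twist": 0.033, "jaw": 0.4}
    - {"xyz": [-1.5, 0.5, 16.6], "twist": 0.033, "jaw": 0.35}
    - {"xyz": [-1.5, 0.5, 16.6], "twist": 0.033, "jaw": 0.2}
    - {"xyz": [-1.5, 0.5, 16.6], "twist": 0.033, "jaw": 0.0}
    - {"xyz": [-1.5, 0.5, 16.6], "twist": 0.033, "jaw": 0.0}
    - {"xyz": [-1.5, 0.5, 16.6], "twist": 0.033, "jaw": 0.0}
    - {"xyz": [-1.5, 0.5, 16.6], "twist": 0.033, "jaw": 0.0}
  squeeze: 40

```text
time: 2.4
eef_pos: [0.4552, 0.3395, 0.0052]
orientation: [[-0.995, 0.103, 0.0], [0.103, 0.995, 0.0], [-0.0, 0.0, -1.0]]
wrist_force: [0.9, 0.6, -0.7]
grip_width: 0.0001
grasp_force: 0.0
```

drive_tool:
  targets:
    - {"xyz": [0, 0, 0], "twist": 0, "jaw": 0.2}
    - {"xyz": [0, 0, -4], "twist": 0, "jaw": 0.3}
    - {"xyz": [0, 0, -7], "twist": 0, "jaw": 0.45}
    - {"xyz": [0, 0, -7], "twist": 0, "jaw": 0.45}

```text
time: 2.9
eef_pos: [0.4569, 0.3408, 0.0775]
orientation: [[-0.995, 0.103, 0.004], [0.103, 0.995, 0.004], [-0.004, 0.004, -1.0]]
wrist_force: [0.2, 0.3, -0.2]
grip_width: 0.0383
grasp_force: 0.0
```

```bash
python3 -c "
from h import *
d=shot('wrist','w2')"
```

```text
(no output)
```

View pics/w2.png

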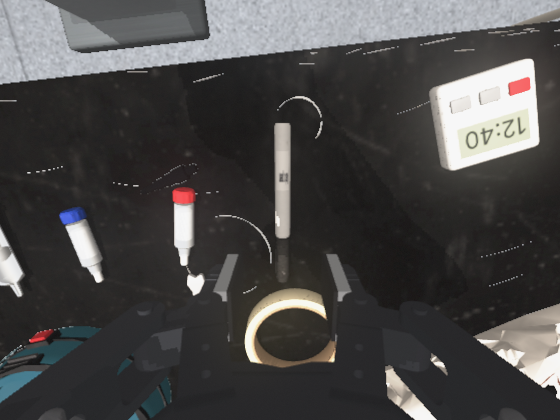

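The pen is still there, centred between the fingers from (283,123) to (282,282). The fingers closed over it, so the grasp was too high. I'll go lower.

```bash
python3 -c "
from h import *
d=load('w2')
p=seg(d,(283,122),(282,283),.006)
print(p,go(p[0][0],p[0][1],.000,p[2]))
print(seg(d,(184,188),(184,266),.0085))"
```

```text
(array([0.4556, 0.3421]), 'ang', np.float64(173.7), 'len', np.float64(0.134)) ([0.03, 0.21, 7.57], np.float64(0.007), 'q7', np.float64(46.4))
(array([0.4631, 0.2614]), 'ang', np.float64(168.8), 'len', np.float64(0.067))
```

drive_tool:
  targets:
    - {"xyz": [0, 0.2, 3.5], "twist": 0, "jaw": 0.4}
    - {"xyz": [0, 0.2, 6.5], "twist": 0, "jaw": 0.35}
    - {"xyz": [0, 0.2, 7.5], "twist": 0, "jaw": 0.3}
    - {"xyz": [0, 0.2, 7.5], "twist": 0, "jaw": 0.3}
    - {"xyz": [0, 0.2, 7.5], "twist": 0, "jaw": 0.15}
    - {"xyz": [0, 0.2, 7.5], "twist": 0, "jaw": 0.0}
    - {"xyz": [0, 0.2, 7.5], "twist": 0, "jaw": 0.0}
    - {"xyz": [0, 0.2, 7.5], "twist": 0, "jaw": 0.0}
  squeeze: 40

```text
time: 3.95
eef_pos: [0.4554, 0.3417, 0.0003]
orientation: [[-0.995, 0.102, 0.001], [0.102, 0.995, 0.001], [-0.0, 0.001, -1.0]]
wrist_force: [0.7, -0.4, 0.5]
grip_width: 0.0003
grasp_force: 0.0
```

```bash
python3 -c "
from h import *
a=shot('wrist','w3')['frame'];d=shot('side','s3')
print(proj(d,[[.4554,.3417,0],[.4554,.3417,.1],[.52,.335,.006],[.39,.349,.006]]))
u,v=proj(d,[[.4554,.3417,0]])[0].astype(int)
c=cv2.resize(d['frame'][v-60:v+60,u-80:u+80],(560,420),interpolation=3)
cv2.imwrite('pics/c3.png',np.hstack([cv2.resize(a,(400,300)),cv2.resize(c,(400,300))])[:,:,::-1])"
```

```text
[[289.19812266 304.8401725 ]
 [288.44087103 272.72929766]
 [263.74587596 295.43845082]
 [315.9507484  311.18203605]]
```

View pics/c3.png

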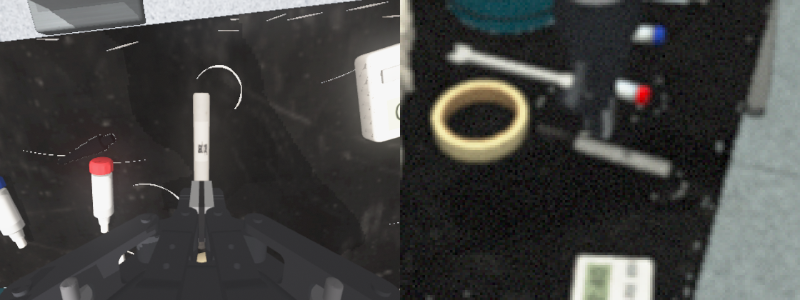

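```bash
python3 -c "
from h import *
d=load('w3');s=d['s'];R=s['orientation'];p=s['eef_pos']
print(p)
for k in(0,-.005,-.01,-.019,.01): print(k,(proj(d,p+R[:,2]*k)*400/560).round(1))
f=d['frame'];cv2.imwrite('pics/c4.png',cv2.resize(f[200:420,190:390],None,fx=2.7,fy=2.7,interpolation=3)[:,:,::-1])
"
```

```text
[4.55435723e-01 3.41655547e-01 3.18921617e-04]
0 [[200.9 175.6]]
-0.005 [[200.9 178.1]]
-0.01 [[200.8 180.7]]
-0.019 [[200.8 185.8]]
0.01 [[200.9 171.1]]
```

View pics/c4.png

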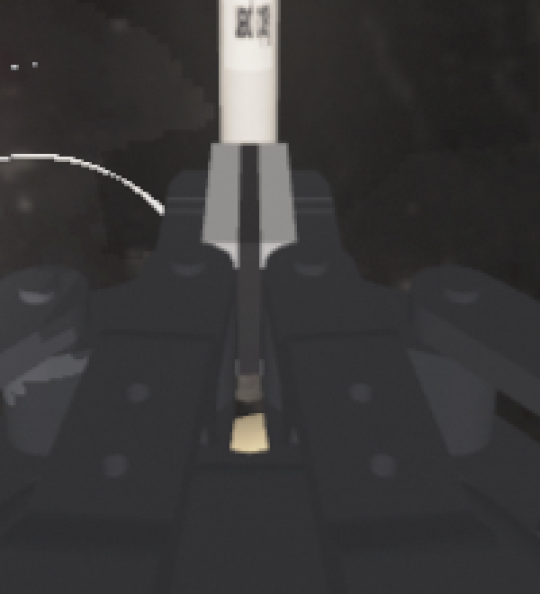

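The fingertips end about 12 mm short of the nominal TCP, in both the wrist crop and the side view, so they closed above the pen. I'll open and feel downward in steps while watching the force.

drive_tool:
  targets:
    - {"xyz": [0, 0, -0.2], "twist": 0, "jaw": 0.35}
    - {"xyz": [0, 0, -0.2], "twist": 0, "jaw": 0.35}
    - {"xyz": [0, 0, 0.3], "twist": 0, "jaw": 0.35}
    - {"xyz": [0, 0, 0.6], "twist": 0, "jaw": 0.35}
    - {"xyz": [0, 0, 0.9], "twist": 0, "jaw": 0.35}
    - {"xyz": [0, 0, 0.9], "twist": 0, "jaw": 0.35}

```text
time: 4.8
eef_pos: [0.455, 0.3413, -0.0095]
orientation: [[-0.995, 0.103, -0.0], [0.103, 0.995, -0.0], [0.0, -0.0, -1.0]]
wrist_force: [0.2, -0.3, -0.5]
grip_width: 0.0301
grasp_force: 0.0
```

drive_tool:
  targets:
    - {"xyz": [0, 0, 0], "twist": 0, "jaw": 0.25}
    - {"xyz": [0, 0, 0], "twist": 0, "jaw": 0.1}
    - {"xyz": [0, 0, 0], "twist": 0, "jaw": 0}
    - {"xyz": [0, 0, 0], "twist": 0, "jaw": 0}
    - {"xyz": [0, 0, 0], "twist": 0, "jaw": 0}
  squeeze: 40

```text
time: 5.42
eef_pos: [0.4553, 0.3415, -0.009]
orientation: [[-0.995, 0.103, 0.0], [0.103, 0.995, 0.0], [-0.0, 0.0, -1.0]]
wrist_force: [0.0, 0.8, 0.5]
grip_width: 0.0001
grasp_force: 0.0
```

drive_tool:
  targets:
    - {"xyz": [0, 0, 0], "twist": 0, "jaw": 0.35}
    - {"xyz": [0, 0, 0], "twist": 0, "jaw": 0.35}
    - {"xyz": [0, 0, 0.2], "twist": 0, "jaw": 0.35}
    - {"xyz": [0, 0, 0.4], "twist": 0, "jaw": 0.35}
    - {"xyz": [0, 0, 0.6], "twist": 0, "jaw": 0.35}
    - {"xyz": [0, 0, 0.6], "twist": 0, "jaw": 0.35}

```text
time: 6.18
eef_pos: [0.4551, 0.3413, -0.0153]
orientation: [[-0.995, 0.103, -0.0], [0.103, 0.995, -0.0], [0.0, -0.0, -1.0]]
wrist_force: [0.8, -0.1, -0.2]
grip_width: 0.0293
grasp_force: 0.0
```

```bash
python3 -c "
from h import *
d=shot('wrist','w5')['frame'];e=shot('side','s5')
v,u=305,289
c=cv2.resize(e['frame'][v-45:v+30,u-50:u+50],(400,300),interpolation=3)
cv2.imwrite('pics/c5.png',np.hstack([cv2.resize(d[170:350,170:410],(400,300)),c])[:,:,::-1])
print(sense()['wrist_force'],sense()['eef_pos'])"
```

```text
[ 0.09985308 -0.04606733 -0.03582238] [ 0.45528444  0.34145604 -0.01509426]
```

View pics/c5.png

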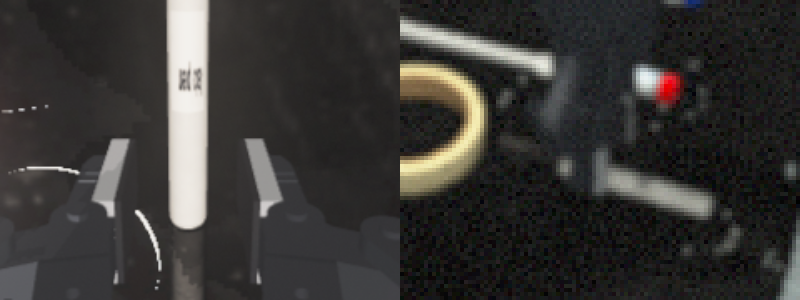

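The fingers now straddle the pen, at the boundary between barrel and cap.

drive_tool:
  targets:
    - {"xyz": [0, 0, 0.1], "twist": 0, "jaw": 0.25}
    - {"xyz": [0, 0, 0.1], "twist": 0, "jaw": 0.1}
    - {"xyz": [0, 0, 0.1], "twist": 0, "jaw": 0}
    - {"xyz": [0, 0, 0.1], "twist": 0, "jaw": 0}
    - {"xyz": [0, 0, 0.1], "twist": 0, "jaw": 0}
  squeeze: 40

```text
time: 6.9
eef_pos: [0.4553, 0.3414, -0.0161]
orientation: [[-0.995, 0.103, 0.0], [0.103, 0.995, 0.0], [-0.0, 0.0, -1.0]]
wrist_force: [0.1, 0.1, 0.1]
grip_width: -0.0001
grasp_force: 0.0
```

drive_tool:
  targets:
    - {"xyz": [0, 0, -1.5], "twist": 0, "jaw": 0}
    - {"xyz": [0, 3, -1.5], "twist": 0, "jaw": 0}
    - {"xyz": [0, 3, 0], "twist": 0, "jaw": 0}
    - {"xyz": [0, 3, 0.15], "twist": 0, "jaw": 0}
    - {"xyz": [0, 3, 0.3], "twist": 0, "jaw": 0}
    - {"xyz": [0, 3, 0.4], "twist": 0, "jaw": 0}
    - {"xyz": [0, 3, 0.4], "twist": 0, "jaw": 0}

```text
time: 7.78
eef_pos: [0.4585, 0.371, -0.0199]
orientation: [[-0.995, 0.103, 0.0], [0.103, 0.995, 0.0], [-0.0, 0.0, -1.0]]
wrist_force: [0.1, 0.2, -0.6]
grip_width: 0.0001
grasp_force: 0.0
```

```bash
python3 -c "
from h import *
d=shot('wrist','w6')['frame'];e=shot('side','s6')
s=sense();print(s['wrist_force'],s['eef_pos'])
u,v=proj(e,s['eef_pos'])[0].astype(int)
c=cv2.resize(e['frame'][v-45:v+30,u-50:u+50],(400,300),interpolation=3)
cv2.imwrite('pics/c6.png',np.hstack([cv2.resize(d[150:420],(400,300)),c])[:,:,::-1])"
```

```text
[ 0.16628769  0.02474163 -0.15587127] [ 0.45846684  0.37123099 -0.01989504]
```

View pics/c6.png

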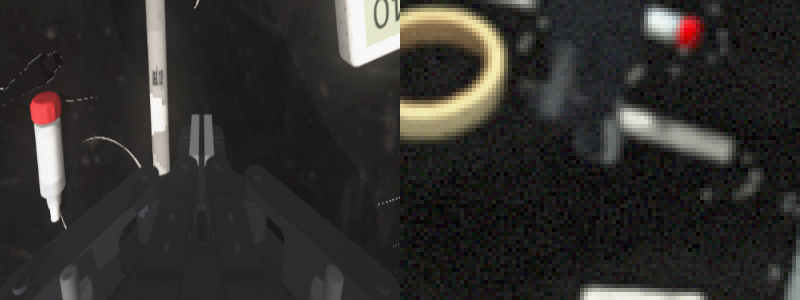

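No contact yet at −20 mm, and the pen is undisturbed. I'll continue the probe slowly.

drive_tool:
  targets:
    - {"xyz": [0, 0, 0.15], "twist": 0, "jaw": 0}
    - {"xyz": [0, 0, 0.3], "twist": 0, "jaw": 0}
    - {"xyz": [0, 0, 0.4], "twist": 0, "jaw": 0}
    - {"xyz": [0, 0, 0.4], "twist": 0, "jaw": 0}

```text
time: 8.38
eef_pos: [0.4583, 0.3713, -0.0242]
orientation: [[-0.995, 0.102, -0.0], [0.102, 0.995, -0.0], [0.0, -0.0, -1.0]]
wrist_force: [-0.1, -0.7, -0.6]
grip_width: 0.0
grasp_force: 0.0
```

drive_tool:
  targets:
    - {"xyz": [0, 0, 0.15], "twist": 0, "jaw": 0}
    - {"xyz": [0, 0, 0.3], "twist": 0, "jaw": 0}
    - {"xyz": [0, 0, 0.4], "twist": 0, "jaw": 0}
    - {"xyz": [0, 0, 0.4], "twist": 0, "jaw": 0}

```text
time: 8.88
eef_pos: [0.4583, 0.3712, -0.0282]
orientation: [[-0.995, 0.102, -0.0], [0.102, 0.995, -0.0], [0.0, -0.0, -1.0]]
wrist_force: [-0.1, 0.1, 0.3]
grip_width: 0.0
grasp_force: 0.0
```

```bash
python3 -c "
from h import *
e=shot('side','s7');d=shot('wrist','w7');s=d['s'];R=s['orientation'];p=s['eef_pos'];print(p)
for k in(0,-.01,-.02,-.03,-.04,-.05):
  for x in(.011,-.011): print(k,x,proj(d,p+R@[x,0,k]).round(0),proj(e,p+R@[x,0,k]).round(1))
u,v=proj(e,p)[0].astype(int);print(u,v)
c=cv2.resize(e['frame'][v-60:v+15,u-50:u+50],(800,600),interpolation=0)
cv2.imwrite('pics/c7.png',c[:,:,::-1])"
```

```text
[ 0.45835765  0.37129378 -0.02811113]
0 0.011 [[281. 228.]] [[288.9 323.8]]
0 -0.011 [[281. 263.]] [[280.1 321. ]]
-0.01 0.011 [[281. 234.]] [[288.8 320.8]]
-0.01 -0.011 [[281. 271.]] [[280. 318.]]
-0.02 0.011 [[281. 242.]] [[288.8 317.8]]
-0.02 -0.011 [[281. 280.]] [[279.9 315. ]]
-0.03 0.011 [[281. 249.]] [[288.7 314.7]]
-0.03 -0.011 [[281. 290.]] [[279.7 312. ]]
-0.04 0.011 [[281. 258.]] [[288.6 311.6]]
-0.04 -0.011 [[281. 301.]] [[279.6 308.9]]
-0.05 0.011 [[281. 269.]] [[288.5 308.5]]
-0.05 -0.011 [[281. 313.]] [[279.5 305.8]]
284 322
```

View pics/c7.png

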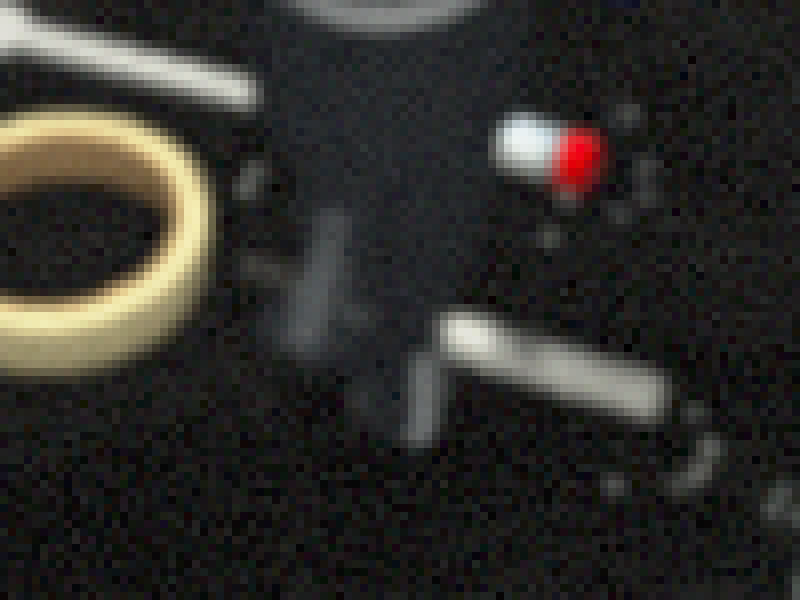

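```bash
python3 -c "
from h import *
for t in('w1','w2','w3','w5','w7'):
    d=load(t);f=d['frame'].astype(int)
    m=((f[:,:,0]>120)&(f[:,:,1]<70)&(f[:,:,2]<70)).astype('uint8');m[:,:int(0)]=0
    n,l,st,c=cv2.connectedComponentsWithStats(m)
    o=-d['R'].T@d['t']
    for i in range(1,n):
        if st[i,4]>60:
            w=ray(d,c[i],.0085)[0]
            if abs(w[0]-.435)<.03 and abs(w[1]-.265)<.05: print(t,c[i].round(),'tcpz',d['s']['eef_pos'][2].round(4),'cam',o.round(3),w.round(4),st[i,2:4], 'capwidth mm',(np.linalg.norm(np.diff(ray(d,[[st[i,0],c[i][1]],[st[i,0]+st[i,2],c[i][1]]],.0085),axis=0))*1000).round(1))
"
```

```text
w1 [217. 187.] tcpz 0.1708 cam [0.366 0.343 0.342] [0.4342 0.2684 0.0085] [16 11] capwidth mm 17.3
w2 [186. 192.] tcpz 0.0775 cam [0.383 0.348 0.248] [0.4337 0.2691 0.0085] [23 15] capwidth mm 17.9
w3 [145. 226.] tcpz 0.0003 cam [0.383 0.35  0.171] [0.4323 0.2693 0.0085] [34 21] capwidth mm 18.6
w5 [134. 236.] tcpz -0.0153 cam [0.382 0.349 0.156] [0.4321 0.27   0.0085] [37 23] capwidth mm 18.5
w7 [ 56. 250.] tcpz -0.0281 cam [0.386 0.379 0.143] [0.4342 0.2692 0.0085] [45 29] capwidth mm 20.8
```

Side and wrist geometry together put the real shut fingertips about 30–35 mm behind the reported TCP, so they haven't touched anything yet. I'll keep probing.

drive_tool:
  targets:
    - {"xyz": [0, 0, 0.1], "twist": 0, "jaw": 0}
    - {"xyz": [0, 0, 0.2], "twist": 0, "jaw": 0}
    - {"xyz": [0, 0, 0.3], "twist": 0, "jaw": 0}
    - {"xyz": [0, 0, 0.3], "twist": 0, "jaw": 0}

```text
time: 9.48
eef_pos: [0.4584, 0.3714, -0.0293]
orientation: [[-0.995, 0.103, -0.0], [0.103, 0.995, 0.0], [0.0, 0.0, -1.0]]
wrist_force: [-3.3, -1.8, 12.0]
grip_width: -0.0004
grasp_force: 6.3
```

Contact at TCP z ≈ −28.8 mm, so the shut tips sit 29 mm behind the reported TCP. I'll grasp the pen with that offset.

drive_tool:
  targets:
    - {"xyz": [0, 0, -2], "twist": 0, "jaw": 0}
    - {"xyz": [0, 0, -4], "twist": 0, "jaw": 0.35}
    - {"xyz": [0, -2.95, -4], "twist": 0, "jaw": 0.35}
    - {"xyz": [0, -2.95, -2], "twist": 0, "jaw": 0.35}
    - {"xyz": [0, -2.95, -0.4], "twist": 0, "jaw": 0.35}
    - {"xyz": [0, -2.95, -0.4], "twist": 0, "jaw": 0.2}
    - {"xyz": [0, -2.95, -0.4], "twist": 0, "jaw": 0.0}
    - {"xyz": [0, -2.95, -0.4], "twist": 0, "jaw": 0.0}
    - {"xyz": [0, -2.95, -0.4], "twist": 0, "jaw": 0.0}
  squeeze: 40

```text
time: 10.6
eef_pos: [0.4556, 0.3423, -0.0266]
orientation: [[-0.995, 0.102, 0.001], [0.102, 0.995, 0.001], [-0.001, 0.001, -1.0]]
wrist_force: [-0.0, -0.1, -0.1]
grip_width: 0.01
grasp_force: 39.0
```

```bash
python3 -c "
from h import *
print(go(.455,.342,.12,11.2),go(.47,.0,.12,11.2),go(.534,-.193,.12,11.2))"
```

```text
([0.05, -0.03, -14.66], np.float64(-0.298), 'q7', np.float64(47.5)) ([-4.95, -33.9, -14.69], np.float64(-0.298), 'q7', np.float64(47.5)) ([-13.29, -52.44, -14.7], np.float64(-0.298), 'q7', np.float64(47.5))
```

drive_tool:
  targets:
    - {"xyz": [0, 0, -6], "twist": 0, "jaw": 0}
    - {"xyz": [0, 0, -12], "twist": 0, "jaw": 0}
    - {"xyz": [-0.7, -5.0, -14.7], "twist": 0, "jaw": 0}
    - {"xyz": [-1.6, -11, -14.7], "twist": 0, "jaw": 0}
    - {"xyz": [-2.5, -17, -14.7], "twist": 0, "jaw": 0}
    - {"xyz": [-3.4, -23, -14.7], "twist": -0.1, "jaw": 0}
    - {"xyz": [-4.2, -29, -14.7], "twist": -0.2, "jaw": 0}
    - {"xyz": [-5, -34, -14.7], "twist": -0.298, "jaw": 0}
    - {"xyz": [-7.5, -39.5, -14.7], "twist": -0.298, "jaw": 0}
    - {"xyz": [-10, -45, -14.7], "twist": -0.298, "jaw": 0}

```text
time: 11.85
eef_pos: [0.5092, -0.1175, 0.1205]
orientation: [[-0.981, -0.195, 0.002], [-0.195, 0.981, 0.001], [-0.002, 0.0, -1.0]]
wrist_force: [1.1, -0.1, -0.5]
grip_width: 0.0105
grasp_force: 39.2
```

drive_tool:
  targets:
    - {"xyz": [-1.0, -5, 0], "twist": 0, "jaw": 0}
    - {"xyz": [-1.0, -7.7, 0], "twist": 0, "jaw": 0}
    - {"xyz": [-1.0, -7.7, 0], "twist": 0, "jaw": 0}
    - {"xyz": [-1.0, -7.7, 0], "twist": 0, "jaw": 0}

```text
time: 12.35
eef_pos: [0.5332, -0.1882, 0.1198]
orientation: [[-0.981, -0.195, -0.0], [-0.195, 0.981, 0.001], [0.0, 0.001, -1.0]]
wrist_force: [-0.1, 1.4, -0.3]
grip_width: 0.0096
grasp_force: 39.2
```

```bash
python3 -c "
from h import *
d=shot('wrist','w8');print(d['s']['eef_pos'],d['s']['grip_width'],go(.534,-.193,.12,11.2))"
```

```text
[ 0.53319391 -0.18816416  0.11976249] 0.009619194307007141 ([0.03, -0.53, -0.02], np.float64(0.002), 'q7', np.float64(124.9))
```

View pics/w8.png

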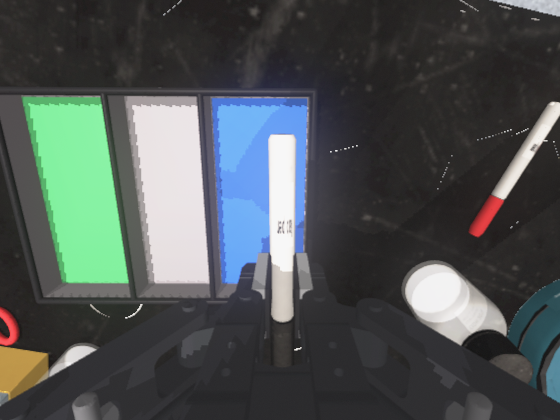

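The pen is held firmly at its middle. In the wrist view the tray's outer corner is at (317,90), the blue–middle wall runs from (207,95) to (213,300), and the red marker spans (555,105)–(476,233).

```bash
python3 -c "
from h import *
d=load('w8')
a=np.radians(11.2);X=np.array([np.cos(a),np.sin(a)]);Y=np.array([-X[1],X[0]])
c=np.array([.553,-.288])
w=ray(d,[(317,90),(205,94),(212,302),(38,303),(109,94),(133,303),(0,95)],.034)[:,:2]
for q in w: print(q.round(4),'tray',((q-c)@X).round(4),((q-c)@Y).round(4))
print(np.degrees(np.arctan2(*(w[2]-w[1])[::-1])))
w=ray(d,[(217,98),(221,284),(25,98),(62,283),(128,283)],.006)[:,:2]
for q in w: print('lin',((q-c)@X).round(4),((q-c)@Y).round(4))
print(seg(d,(557,104),(474,236),.006))"
```

```text
[ 0.4381 -0.1793] tray -0.0916 0.1289
[ 0.4574 -0.2627] tray -0.0888 0.0434
[ 0.6371 -0.2337] tray 0.0931 0.037
[ 0.6694 -0.3925] tray 0.0939 -0.1251
[ 0.4716 -0.3347] tray -0.0889 -0.03
[ 0.6524 -0.3057] tray 0.094 -0.0367
[ 0.4885 -0.4164] tray -0.0882 -0.1134
9.179067008927671
lin -0.0874 0.047
lin 0.0903 0.0404
lin -0.0875 -0.1162
lin 0.089 -0.1204
lin 0.0891 -0.0537
(array([0.4708, 0.0145]), 'ang', np.float64(168.8), 'len', np.float64(0.131))
```

drive_tool:
  targets:
    - {"xyz": [-0.4, -0.4, 0], "twist": 0.031, "jaw": 0}
    - {"xyz": [-0.4, -0.4, 5], "twist": 0.031, "jaw": 0}
    - {"xyz": [-0.4, -0.4, 10], "twist": 0.031, "jaw": 0}
    - {"xyz": [-0.4, -0.4, 12.5], "twist": 0.031, "jaw": 0}
    - {"xyz": [-0.4, -0.4, 13.8], "twist": 0.031, "jaw": 0}
    - {"xyz": [-0.4, -0.4, 13.9], "twist": 0.031, "jaw": 0}
    - {"xyz": [-0.4, -0.4, 13.9], "twist": 0.031, "jaw": 0.2}
    - {"xyz": [-0.4, -0.4, 13.9], "twist": 0.031, "jaw": 0.2}
    - {"xyz": [-0.4, -0.4, 11], "twist": 0.031, "jaw": 0.2}
    - {"xyz": [-0.4, -0.4, 5], "twist": 0.031, "jaw": 0.35}

```text
time: 13.65
eef_pos: [0.5364, -0.1919, 0.0695]
orientation: [[-0.987, -0.164, -0.004], [-0.164, 0.987, 0.001], [0.004, 0.002, -1.0]]
wrist_force: [1.2, 0.3, 0.6]
grip_width: 0.0295
grasp_force: 0.0
```

```bash
python3 -c "
from h import *
d=shot('wrist','w9');s=d['s']
print(s['eef_pos'],go(.4708,.0145,.08,168.8),go(.4708,.0145,-.027,168.8))
f=d['frame'];h=cv2.cvtColor(f,cv2.COLOR_RGB2HSV);m=cv2.inRange(h,(0,0,150),(180,60,255))
c=np.array([.5534,-.285]);X=np.array([.9866,.1633]);Y=np.array([-.1633,.9866])
for k in cv2.findContours(m,0,2)[0]:
  if cv2.contourArea(k)>300:
    b=cv2.boxPoints(cv2.minAreaRect(k));w=ray(d,b,.012)[:,:2]-c
    print((w@X).round(3),(w@Y).round(3))
"
```

```text
[ 0.53636662 -0.1918787   0.06949287] ([3.7, 21.82, -0.25], np.float64(0.359), 'q7', np.float64(125.2)) ([3.83, 21.86, 10.45], np.float64(0.359), 'q7', np.float64(125.2))
[0.085 0.043 0.117 0.167] [0.22  0.239 0.352 0.337]
[-0.064 -0.064  0.026  0.026] [0.088 0.099 0.1   0.087]
[-0.088 -0.094  0.076  0.085] [-0.033  0.024  0.029 -0.041]
```

The black pen lies in the blue bay (tray y ≈ 94 mm, x from −64 to +66 mm). The red marker is next.

drive_tool:
  targets:
    - {"xyz": [0.5, 3, -5], "twist": 0.05, "jaw": 0.35}
    - {"xyz": [1.5, 9, -6], "twist": 0.15, "jaw": 0.35}
    - {"xyz": [2.5, 15, -6], "twist": 0.25, "jaw": 0.35}
    - {"xyz": [3.7, 21.5, -5], "twist": 0.359, "jaw": 0.35}
    - {"xyz": [3.8, 21.85, 0], "twist": 0.359, "jaw": 0.35}
    - {"xyz": [3.8, 21.85, 5], "twist": 0.359, "jaw": 0.35}
    - {"xyz": [3.8, 21.85, 5], "twist": 0.359, "jaw": 0.35}
    - {"xyz": [3.8, 21.85, 5], "twist": 0.359, "jaw": 0.35}

```text
time: 14.7
eef_pos: [0.4666, 0.0163, 0.0216]
orientation: [[-0.981, 0.194, 0.003], [0.194, 0.981, 0.0], [-0.003, 0.001, -1.0]]
wrist_force: [0.6, -0.2, 0.7]
grip_width: 0.03
grasp_force: 0.0
```

```bash
cat >> h.py <<'E'
def blob(d,lo,hi,near,z,r=.1,amin=60):
    h=cv2.cvtColor(d['frame'],cv2.COLOR_RGB2HSV); m=cv2.inRange(h,lo,hi)
    out=[]
    for k in cv2.findContours(m,0,2)[0]:
        if cv2.contourArea(k)<amin: continue
        b=cv2.boxPoints(cv2.minAreaRect(k)); w=ray(d,b,z)[:,:2]
        if np.linalg.norm(w.mean(0)-near)>r: continue
        e=max(w[1]-w[0],w[2]-w[1],key=np.linalg.norm)
        out.append((w.mean(0).round(4),'ang',np.degrees(np.arctan2(e[1],e[0])).round(1)%180,'len',np.linalg.norm(e).round(3),'px',b.mean(0).round()))
    return out
E
python3 -c "
from h import *
d=shot('wrist','w10');s=d['s'];print(s['eef_pos'],go(.4708,.0145,-.027,168.8))
for o in blob(d,(0,0,120),(180,60,255),(.45,.015),.008):print('white',o)
for o in blob(d,(0,150,90),(8,255,255),(.51,.01),.008):print('red',o)"
```

```text
[0.46656613 0.0163457  0.02158666] ([-0.38, -0.13, 4.9], np.float64(-0.0), 'q7', np.float64(81.7))
white (array([0.4988, 0.0413]), 'ang', np.float64(1.6), 'len', np.float64(0.034), 'px', array([328., 275.], dtype=float32))
white (array([ 0.4868, -0.0183]), 'ang', np.float64(156.0), 'len', np.float64(0.034), 'px', array([235., 275.], dtype=float32))
white (array([0.4497, 0.0157]), 'ang', np.float64(166.4), 'len', np.float64(0.091), 'px', array([275., 207.], dtype=float32))
white (array([0.4591, 0.1039]), 'ang', np.float64(0.5), 'len', np.float64(0.101), 'px', array([420., 193.], dtype=float32))
```

drive_tool:
  targets:
    - {"xyz": [-0.4, -0.3, 2], "twist": 0.01, "jaw": 0.35}
    - {"xyz": [-0.4, -0.3, 4], "twist": 0.01, "jaw": 0.35}
    - {"xyz": [-0.4, -0.3, 4.9], "twist": 0.01, "jaw": 0.35}
    - {"xyz": [-0.4, -0.3, 4.9], "twist": 0.01, "jaw": 0.2}
    - {"xyz": [-0.4, -0.3, 4.9], "twist": 0.01, "jaw": 0}
    - {"xyz": [-0.4, -0.3, 4.9], "twist": 0.01, "jaw": 0}
    - {"xyz": [-0.4, -0.3, 4.9], "twist": 0.01, "jaw": 0}
    - {"xyz": [-0.4, -0.3, 0], "twist": 0.01, "jaw": 0}
    - {"xyz": [-0.4, -0.3, -6], "twist": 0.01, "jaw": 0}
    - {"xyz": [-0.4, -0.3, -6], "twist": 0.01, "jaw": 0}

```text
time: 16.0
eef_pos: [0.4724, 0.0134, 0.0844]
orientation: [[-0.979, 0.203, 0.01], [0.203, 0.979, 0.003], [-0.009, 0.005, -1.0]]
wrist_force: [0.2, -0.5, -0.7]
grip_width: 0.0102
grasp_force: 39.4
```

```bash
python3 -c "
from h import *
s=sense();print(s['eef_pos'],s['grip_width'],go(.5426,-.2199,.09,9.4),go(.5426,-.2199,-.0195,9.4))"
```

```text
[0.47239159 0.01344122 0.08435111] 0.01020314844725374 ([-11.62, -21.42, -0.55], np.float64(-0.369), 'q7', np.float64(78.7)) ([-11.52, -21.47, 10.4], np.float64(-0.369), 'q7', np.float64(78.7))
```

drive_tool:
  targets:
    - {"xyz": [-2, -4, -5], "twist": -0.07, "jaw": 0}
    - {"xyz": [-4.5, -9, -5], "twist": -0.15, "jaw": 0}
    - {"xyz": [-7.5, -14, -5], "twist": -0.23, "jaw": 0}
    - {"xyz": [-10, -19, -5], "twist": -0.31, "jaw": 0}
    - {"xyz": [-11.6, -21.4, -3], "twist": -0.369, "jaw": 0}
    - {"xyz": [-11.6, -21.4, 0], "twist": -0.369, "jaw": 0}
    - {"xyz": [-11.6, -21.4, 0], "twist": -0.369, "jaw": 0}
    - {"xyz": [-11.6, -21.4, 0], "twist": -0.369, "jaw": 0}

```text
time: 17.0
eef_pos: [0.5385, -0.2197, 0.0802]
orientation: [[-0.986, -0.164, 0.0], [-0.164, 0.986, 0.0], [-0.0, 0.0, -1.0]]
wrist_force: [0.8, 0.2, 0.0]
grip_width: 0.0099
grasp_force: 39.4
```

```bash
python3 -c "
from h import *
s=sense();print(s['eef_pos'],s['grip_width'],go(.5426,-.2199,-.0195,9.4))"
```

```text
[ 0.53847632 -0.21974986  0.08016742] 0.00992952591732599 ([-0.4, -0.08, 9.97], np.float64(0.001), 'q7', np.float64(129.3))
```

drive_tool:
  targets:
    - {"xyz": [-0.4, -0.1, 5], "twist": 0, "jaw": 0}
    - {"xyz": [-0.4, -0.1, 8.5], "twist": 0, "jaw": 0}
    - {"xyz": [-0.4, -0.1, 9.9], "twist": 0, "jaw": 0}
    - {"xyz": [-0.4, -0.1, 9.9], "twist": 0, "jaw": 0}
    - {"xyz": [-0.4, -0.1, 9.9], "twist": 0, "jaw": 0.2}
    - {"xyz": [-0.4, -0.1, 9.9], "twist": 0, "jaw": 0.2}
    - {"xyz": [-0.4, -0.1, 6], "twist": 0, "jaw": 0.2}
    - {"xyz": [-0.4, -0.1, 0], "twist": 0, "jaw": 0.4}
    - {"xyz": [-0.4, -0.1, -5], "twist": 0, "jaw": 0.45}
    - {"xyz": [-0.4, -0.1, -5], "twist": 0, "jaw": 0.45}

```text
time: 18.25
eef_pos: [0.546, -0.2223, 0.1355]
orientation: [[-0.987, -0.163, 0.011], [-0.163, 0.987, -0.003], [-0.01, -0.004, -1.0]]
wrist_force: [0.3, -0.2, -0.5]
grip_width: 0.0384
grasp_force: 0.0
```

```bash
python3 -c "
from h import *
d=shot('wrist','w11');s=d['s'];print(s['eef_pos'])
for o in blob(d,(0,0,150),(180,60,255),(.53,-.2),.01,.08):print(o)
for o in blob(d,(0,150,90),(8,255,255),(.59,-.2),.01):print('red',o)
print(go(.457,.10,.09,3.9))"
```

```text
[ 0.54598886 -0.22232553  0.13553   ]
(array([ 0.5246, -0.2237]), 'ang', np.float64(9.8), 'len', np.float64(0.091), 'px', array([284., 169.], dtype=float32))
(array([ 0.5195, -0.1954]), 'ang', np.float64(8.900000000000006), 'len', np.float64(0.092), 'px', array([315., 168.], dtype=float32))
([3.37, 33.12, 4.2], np.float64(0.096), 'q7', np.float64(127.8))
```

View pics/w11.png

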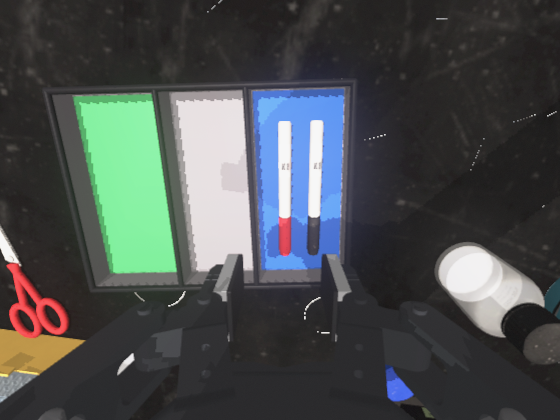

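Both pens lie in the blue bay, at (285,190) and (315,190). Columns are next, starting with the red-cap one.

```bash
python3 -c "
from h import *
print(go(.46,.2615,.13,169.5),go(.46,.2615,.04,169.5))"
```

```text
([0.41, 49.0, 0.18], np.float64(0.347), 'q7', np.float64(127.8)) ([0.46, 49.02, 9.18], np.float64(0.347), 'q7', np.float64(127.8))
```

drive_tool:
  targets:
    - {"xyz": [0.4, 6, 0], "twist": 0, "jaw": 0.45}
    - {"xyz": [0.4, 12, 0], "twist": 0.05, "jaw": 0.45}
    - {"xyz": [0.4, 18, 0], "twist": 0.1, "jaw": 0.45}
    - {"xyz": [0.4, 24, 0], "twist": 0.15, "jaw": 0.45}
    - {"xyz": [0.4, 30, 0], "twist": 0.2, "jaw": 0.45}
    - {"xyz": [0.4, 36, 0], "twist": 0.25, "jaw": 0.45}
    - {"xyz": [0.4, 42, 0], "twist": 0.3, "jaw": 0.45}
    - {"xyz": [0.4, 48, 0], "twist": 0.347, "jaw": 0.45}
    - {"xyz": [0.4, 49, 4], "twist": 0.347, "jaw": 0.45}
    - {"xyz": [0.4, 49, 8], "twist": 0.347, "jaw": 0.45}

```text
time: 19.55
eef_pos: [0.457, 0.2641, 0.0482]
orientation: [[-0.984, 0.178, -0.001], [0.178, 0.984, 0.0], [0.001, 0.0, -1.0]]
wrist_force: [0.9, -1.1, -1.4]
grip_width: 0.0386
grasp_force: 0.0
```

drive_tool:
  targets:
    - {"xyz": [0, 0, 1], "twist": 0, "jaw": 0.45}
    - {"xyz": [0, 0, 1], "twist": 0, "jaw": 0.45}
    - {"xyz": [0, 0, 1], "twist": 0, "jaw": 0.45}

```text
time: 19.92
eef_pos: [0.4596, 0.2626, 0.0413]
orientation: [[-0.983, 0.183, 0.002], [0.183, 0.983, 0.002], [-0.002, 0.002, -1.0]]
wrist_force: [0.4, 0.2, 0.4]
grip_width: 0.0385
grasp_force: 0.0
```

```bash
python3 -c "
from h import *
d=shot('wrist','w12');s=d['s'];print(s['eef_pos'])
for o in blob(d,(0,0,110),(180,70,255),(.465,.26),.0085,.04):print(o)
for o in blob(d,(0,150,90),(8,255,255),(.434,.269),.0085,.04):print('red',o)
print(go(.46,.262,-.027,169.5))"
```

```text
[0.45956498 0.26255797 0.04125883]
([-0.04, -0.07, 6.84], np.float64(-0.0), 'q7', np.float64(53.0))
```

drive_tool:
  targets:
    - {"xyz": [0, -0.1, 3], "twist": 0, "jaw": 0.45}
    - {"xyz": [0, -0.1, 6], "twist": 0, "jaw": 0.45}
    - {"xyz": [0, -0.1, 6.8], "twist": 0, "jaw": 0.45}
    - {"xyz": [0, -0.1, 6.8], "twist": 0, "jaw": 0.3}
    - {"xyz": [0, -0.1, 6.8], "twist": 0, "jaw": 0.1}
    - {"xyz": [0, -0.1, 6.8], "twist": 0, "jaw": 0}
    - {"xyz": [0, -0.1, 6.8], "twist": 0, "jaw": 0}
    - {"xyz": [0, -0.1, 3], "twist": 0, "jaw": 0}
    - {"xyz": [0, -0.1, -3], "twist": 0, "jaw": 0}
    - {"xyz": [0, -0.1, -9], "twist": 0, "jaw": 0}

```text
time: 21.22
eef_pos: [0.4576, 0.261, 0.1315]
orientation: [[-0.983, 0.182, -0.0], [0.182, 0.983, -0.0], [0.0, -0.0, -1.0]]
wrist_force: [0.4, 1.9, 0.8]
grip_width: 0.0134
grasp_force: 40.3
```

```bash
python3 -c "
from h import *
d=shot('wrist','w13');s=d['s'];print(s['eef_pos'],s['grip_width'],s['grasp_force'])
c=np.array([.5534,-.285]);X=np.array([.9866,.1633]);Y=np.array([-.1633,.9866])
for x,y in((-.048,-.095),(.048,-.095)):
  p=c+x*X+y*Y; print(p.round(4),go(p[0],p[1],.13,9.4))
f=d['frame'].astype(int);m=((f[:,:,0]>120)&(f[:,:,1]<70)&(f[:,:,2]<70)).astype('uint8')
n,l,st,cc=cv2.connectedComponentsWithStats(m)
for i in range(1,n):
  if st[i,4]>60: print(cc[i].round(),st[i,4],(s['orientation'].T@(ray(d,cc[i],s['eef_pos'][2]+.029+.006)[0]-s['eef_pos'])).round(4))"
```

```text
[0.45764405 0.26103283 0.13149523] 0.013432023362118144 40.26194712147117
[ 0.5216 -0.3866] ([-17.64, -62.89, 0.46], np.float64(-0.348), 'q7', np.float64(50.5))
[ 0.6163 -0.3709] ([-26.66, -59.62, 0.58], np.float64(-0.348), 'q7', np.float64(50.5))
[282. 229.] 899 [ 0.0236  0.0004 -0.035 ]
[169. 299.] 77 [-0.0131 -0.055  -0.035 ]
[517. 361.] 540 [-0.0503  0.1237 -0.0351]
[528. 376.] 145 [-0.0603  0.132  -0.0351]
```

drive_tool:
  targets:
    - {"xyz": [-1.6, -6, 0], "twist": 0, "jaw": 0}
    - {"xyz": [-3.6, -12, 0], "twist": 0, "jaw": 0}
    - {"xyz": [-5.6, -18, 0], "twist": -0.05, "jaw": 0}
    - {"xyz": [-8.2, -24, 0], "twist": -0.1, "jaw": 0}
    - {"xyz": [-10.9, -29.6, 0], "twist": -0.15, "jaw": 0}
    - {"xyz": [-13.6, -35.2, 0], "twist": -0.2, "jaw": 0}
    - {"xyz": [-16.3, -40.8, 0], "twist": -0.25, "jaw": 0}
    - {"xyz": [-19, -46.4, 0], "twist": -0.3, "jaw": 0}
    - {"xyz": [-21.7, -52, 0], "twist": -0.348, "jaw": 0}
    - {"xyz": [-24.4, -57, 0], "twist": -0.348, "jaw": 0}

```text
time: 22.52
eef_pos: [0.5947, -0.3456, 0.1295]
orientation: [[-0.986, -0.164, 0.0], [-0.164, 0.986, 0.0], [-0.0, 0.0, -1.0]]
wrist_force: [0.8, -0.5, -0.5]
grip_width: 0.0133
grasp_force: 40.3
```

drive_tool:
  targets:
    - {"xyz": [-1.0, -3.2, 0.5], "twist": 0, "jaw": 0}
    - {"xyz": [-1.0, -3.2, 2], "twist": 0, "jaw": 0}
    - {"xyz": [-1.0, -3.2, 4], "twist": 0, "jaw": 0}
    - {"xyz": [-1.0, -3.2, 4], "twist": 0, "jaw": 0}
    - {"xyz": [-1.0, -3.2, 4], "twist": 0, "jaw": 0}

```text
time: 23.15
eef_pos: [0.6099, -0.3722, 0.09]
orientation: [[-0.986, -0.166, 0.0], [-0.166, 0.986, 0.001], [-0.0, 0.001, -1.0]]
wrist_force: [-0.2, -0.2, 0.9]
grip_width: 0.0133
grasp_force: 40.3
```

```bash
cat >> h.py <<'E'
c0=np.array([.5534,-.285]);X=np.array([.9866,.1633]);Y=np.array([-.1633,.9866])
def tray(x,y,z): p=c0+x*X+y*Y; return go(p[0],p[1],z,9.4)
E
python3 -c "
from h import *
s=sense();print(s['eef_pos'],s['grip_width'],tray(.045,-.095,-.019))"
```

```text
[ 0.60994839 -0.37220962  0.09001575] 0.013309135195492282 ([-0.34, 0.02, 10.9], np.float64(0.003), 'q7', np.float64(141.0))
```

drive_tool:
  targets:
    - {"xyz": [-0.3, 0, 5], "twist": 0, "jaw": 0}
    - {"xyz": [-0.3, 0, 9], "twist": 0, "jaw": 0}
    - {"xyz": [-0.3, 0, 10.9], "twist": 0, "jaw": 0}
    - {"xyz": [-0.3, 0, 10.9], "twist": 0, "jaw": 0}
    - {"xyz": [-0.3, 0, 10.9], "twist": 0, "jaw": 0.24}
    - {"xyz": [-0.3, 0, 10.9], "twist": 0, "jaw": 0.24}
    - {"xyz": [-0.3, 0, 7], "twist": 0, "jaw": 0.24}
    - {"xyz": [-0.3, 0, 1], "twist": 0, "jaw": 0.4}
    - {"xyz": [-0.3, 0, -4], "twist": 0, "jaw": 0.45}
    - {"xyz": [-0.3, 0, -4], "twist": 0, "jaw": 0.45}

```text
time: 24.4
eef_pos: [0.6156, -0.3759, 0.1367]
orientation: [[-0.986, -0.164, 0.01], [-0.164, 0.986, -0.006], [-0.009, -0.007, -1.0]]
wrist_force: [-0.2, 0.9, 0.3]
grip_width: 0.0385
grasp_force: 0.0
```

```bash
python3 -c "
from h import *
d=shot('wrist','w14');s=d['s'];print(s['eef_pos'],s['grip_width'])
f=d['frame'].astype(int);m=((f[:,:,0]>120)&(f[:,:,1]<70)&(f[:,:,2]<70)).astype('uint8')
n,l,st,cc=cv2.connectedComponentsWithStats(m)
for i in range(1,n):
  if st[i,4]>60:
    w=ray(d,cc[i],.0145)[0,:2]-c0; print(cc[i].round(),st[i,4],(w@X).round(3),(w@Y).round(3))
t=shot('top','t2');
for o in blob(t,(0,0,110),(180,90,255),(.457,.15),.01,.09,12):print(o)
print(go(.467,.1785,.13,3.7))"
```

```text
[ 0.61556244 -0.37589504  0.13671933] 0.038544859014974356
[183. 253.] 133 0.109 -0.201
[174. 273.] 136 0.131 -0.213
[189. 283.] 74 0.142 -0.198
[162. 288.] 85 0.148 -0.227
(array([0.4743, 0.1764]), 'ang', np.float64(179.2), 'len', np.float64(0.054), 'px', array([241., 240.], dtype=float32))
(array([0.4568, 0.1035]), 'ang', np.float64(4.0), 'len', np.float64(0.099), 'px', array([264., 245.], dtype=float32))
([5.31, 56.81, 0.04], np.float64(0.101), 'q7', np.float64(140.2))
```

```bash
python3 -c "
from h import *
d=load('w14');f=d['frame'].astype(int)
p=c0+.021*X-.095*Y;print(proj(d,[*p,.0145]))
m=((f[:,:,0]>f[:,:,1]+60)&(f[:,:,0]>f[:,:,2]+60)).astype('uint8')
n,l,st,cc=cv2.connectedComponentsWithStats(m)
for i in range(1,n):
  if st[i,4]>40:
    w=ray(d,cc[i],.0145)[0,:2]-c0; print(cc[i].round(),st[i,:],f[l==i].mean(0).round(),(w@X).round(3),(w@Y).round(3))
h=cv2.cvtColor(d['frame'],cv2.COLOR_RGB2HSV);m=cv2.inRange(h,(45,100,60),(85,255,255))
k=max(cv2.findContours(m,0,2)[0],key=cv2.contourArea);print(cv2.boundingRect(k),cv2.contourArea(k),(m>0).sum())"
```

```text
[[287.80996017 167.5904877 ]]
[296. 168.] [288 163  17  12 183] [227.  89.  80.] 0.022 -0.088
[455. 193.] [446 173  19  42 543] [231.  82.  94.] 0.045 0.064
[173. 270.] [ 150  224   57   81 1733] [221.  71.  73.] 0.128 -0.213
(254, 41, 94, 194) 16381.5 15651
```

View pics/w14.png

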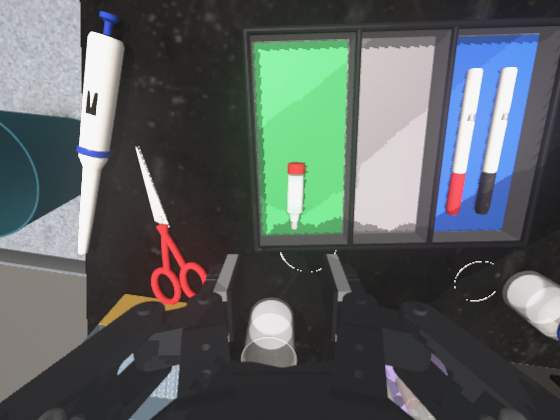

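The red-cap column lies in the green bay at (296,195), and both pens are still in the blue bay. The blue-cap column is next.

drive_tool:
  targets:
    - {"xyz": [0.5, 6, 0], "twist": 0, "jaw": 0.45}
    - {"xyz": [1.1, 12, 0], "twist": 0, "jaw": 0.45}
    - {"xyz": [1.7, 18, 0], "twist": 0, "jaw": 0.45}
    - {"xyz": [2.3, 24, 0], "twist": 0, "jaw": 0.45}
    - {"xyz": [2.9, 30, 0], "twist": 0.03, "jaw": 0.45}
    - {"xyz": [3.5, 36, 0], "twist": 0.06, "jaw": 0.45}
    - {"xyz": [4.1, 42, 0], "twist": 0.101, "jaw": 0.45}
    - {"xyz": [4.7, 48, 0], "twist": 0.101, "jaw": 0.45}
    - {"xyz": [5.2, 54, 0], "twist": 0.101, "jaw": 0.45}
    - {"xyz": [5.3, 56.8, 2], "twist": 0.101, "jaw": 0.45}

```text
time: 25.75
eef_pos: [0.4654, 0.1829, 0.1094]
orientation: [[-0.998, -0.07, -0.0], [-0.07, 0.998, 0.002], [-0.0, 0.002, -1.0]]
wrist_force: [0.7, -0.6, -0.7]
grip_width: 0.0382
grasp_force: 0.0
```

drive_tool:
  targets:
    - {"xyz": [0, 0, 3], "twist": 0, "jaw": 0.45}
    - {"xyz": [0, 0, 7], "twist": 0, "jaw": 0.45}
    - {"xyz": [0, 0, 7], "twist": 0, "jaw": 0.45}
    - {"xyz": [0, 0, 7], "twist": 0, "jaw": 0.45}

```text
time: 26.25
eef_pos: [0.4671, 0.1784, 0.0403]
orientation: [[-0.998, -0.064, 0.0], [-0.064, 0.998, -0.0], [-0.0, -0.0, -1.0]]
wrist_force: [-0.2, -0.1, 0.3]
grip_width: 0.0385
grasp_force: 0.0
```

```bash
python3 -c "
from h import *
d=shot('wrist','w15');s=d['s'];print(s['eef_pos'],go(.468,.1785,-.027,3.7))
f=d['frame'].astype(int);m=((f[:,:,2]>f[:,:,0]+60)&(f[:,:,2]>f[:,:,1]+50)).astype('uint8')
n,l,st,cc=cv2.connectedComponentsWithStats(m)
for i in range(1,n):
  if st[i,4]>60: print('blue',cc[i].round(),st[i,4],ray(d,cc[i],.0085)[0].round(4))
for o in blob(d,(0,0,120),(180,90,255),(.46,.15),.009,.09):print(o)"
```

```text
[0.46706491 0.17840585 0.04026519] ([-0.01, -0.03, 6.79], np.float64(-0.001), 'q7', np.float64(77.0))
blue [279. 193.] 425 [0.4428 0.175  0.0085]
(array([0.5013, 0.2218]), 'ang', np.float64(19.7), 'len', np.float64(0.038), 'px', array([339., 276.], dtype=float32))
(array([0.5065, 0.14  ]), 'ang', np.float64(167.7), 'len', np.float64(0.039), 'px', array([225., 276.], dtype=float32))
(array([0.4756, 0.1778]), 'ang', np.float64(5.8), 'len', np.float64(0.055), 'px', array([280., 238.], dtype=float32))
(array([0.4592, 0.1026]), 'ang', np.float64(1.9), 'len', np.float64(0.101), 'px', array([169., 205.], dtype=float32))
```

drive_tool:
  targets:
    - {"xyz": [-0.2, -0.1, 3], "twist": 0, "jaw": 0.45}
    - {"xyz": [-0.2, -0.1, 6], "twist": 0, "jaw": 0.45}
    - {"xyz": [-0.2, -0.1, 6.8], "twist": 0, "jaw": 0.45}
    - {"xyz": [-0.2, -0.1, 6.8], "twist": 0, "jaw": 0.3}
    - {"xyz": [-0.2, -0.1, 6.8], "twist": 0, "jaw": 0.1}
    - {"xyz": [-0.2, -0.1, 6.8], "twist": 0, "jaw": 0}
    - {"xyz": [-0.2, -0.1, 6.8], "twist": 0, "jaw": 0}
    - {"xyz": [-0.2, -0.1, 3], "twist": 0, "jaw": 0}
    - {"xyz": [-0.2, -0.1, -3], "twist": 0, "jaw": 0}
    - {"xyz": [-0.2, -0.1, -9], "twist": 0, "jaw": 0}

```text
time: 27.55
eef_pos: [0.4684, 0.1775, 0.1316]
orientation: [[-0.998, -0.064, -0.0], [-0.064, 0.998, -0.0], [0.0, -0.0, -1.0]]
wrist_force: [1.3, 1.2, -0.6]
grip_width: 0.0137
grasp_force: 40.8
```

```bash
python3 -c "
from h import *
d=shot('wrist','w16');s=d['s'];print(s['eef_pos'],s['grip_width'],s['grasp_force'],tray(-.05,-.094,.13))
f=d['frame'].astype(int);m=((f[:,:,2]>f[:,:,0]+60)&(f[:,:,2]>f[:,:,1]+50)).astype('uint8')
n,l,st,cc=cv2.connectedComponentsWithStats(m)
for i in range(1,n):
  if st[i,4]>60: print('blue',cc[i].round(),(s['orientation'].T@(ray(d,cc[i],s['eef_pos'][2]+.035)[0]-s['eef_pos'])).round(4))
"
```

```text
[0.46842052 0.17749636 0.13155425] 0.013654200049760177 40.77286678366363 ([-0.96, -56.72, 0.59], np.float64(-0.101), 'q7', np.float64(73.7))
blue [282. 221.] [ 0.0271  0.0002 -0.035 ]
```

drive_tool:
  targets:
    - {"xyz": [0, -6, 0], "twist": 0, "jaw": 0}
    - {"xyz": [0, -12, 0], "twist": 0, "jaw": 0}
    - {"xyz": [0, -18, 0], "twist": 0, "jaw": 0}
    - {"xyz": [-0.2, -24, 0], "twist": -0.02, "jaw": 0}
    - {"xyz": [-0.4, -30, 0], "twist": -0.04, "jaw": 0}
    - {"xyz": [-0.6, -36, 0], "twist": -0.06, "jaw": 0}
    - {"xyz": [-0.8, -42, 0], "twist": -0.08, "jaw": 0}
    - {"xyz": [-0.9, -48, 0], "twist": -0.101, "jaw": 0}
    - {"xyz": [-1, -54, 0], "twist": -0.101, "jaw": 0}
    - {"xyz": [-1, -56.7, 1], "twist": -0.101, "jaw": 0}

```text
time: 28.85
eef_pos: [0.5145, -0.3924, 0.1206]
orientation: [[-0.987, -0.16, 0.001], [-0.16, 0.987, -0.003], [-0.001, -0.003, -1.0]]
wrist_force: [0.3, 0.9, -0.7]
grip_width: 0.0136
grasp_force: 40.8
```

drive_tool:
  targets:
    - {"xyz": [0, 0, 2], "twist": 0, "jaw": 0}
    - {"xyz": [0, 0, 3], "twist": 0, "jaw": 0}
    - {"xyz": [0, 0, 3], "twist": 0, "jaw": 0}
    - {"xyz": [0, 0, 3], "twist": 0, "jaw": 0}

```text
time: 29.35
eef_pos: [0.5161, -0.3864, 0.0903]
orientation: [[-0.986, -0.166, 0.001], [-0.166, 0.986, 0.0], [-0.001, 0.0, -1.0]]
wrist_force: [0.5, 0.5, -1.1]
grip_width: 0.0135
grasp_force: 40.8
```

```bash
python3 -c "
from h import *
s=sense();print(s['eef_pos'],s['grip_width'],tray(-.05,-.094,-.019))"
```

```text
[ 0.51610043 -0.38637669  0.09029311] 0.013501302249318167 ([-0.33, -0.01, 10.93], np.float64(0.003), 'q7', np.float64(148.8))
```

drive_tool:
  targets:
    - {"xyz": [-0.3, 0, 5], "twist": 0, "jaw": 0}
    - {"xyz": [-0.3, 0, 9], "twist": 0, "jaw": 0}
    - {"xyz": [-0.3, 0, 10.9], "twist": 0, "jaw": 0}
    - {"xyz": [-0.3, 0, 10.9], "twist": 0, "jaw": 0}
    - {"xyz": [-0.3, 0, 10.9], "twist": 0, "jaw": 0.24}
    - {"xyz": [-0.3, 0, 10.9], "twist": 0, "jaw": 0.24}
    - {"xyz": [-0.3, 0, 7], "twist": 0, "jaw": 0.24}
    - {"xyz": [-0.3, 0, 1], "twist": 0, "jaw": 0.4}
    - {"xyz": [-0.3, 0, -4], "twist": 0, "jaw": 0.5}
    - {"xyz": [-0.3, 0, -4], "twist": 0, "jaw": 0.5}

```text
time: 30.6
eef_pos: [0.5209, -0.39, 0.1358]
orientation: [[-0.986, -0.164, 0.009], [-0.164, 0.986, -0.006], [-0.008, -0.007, -1.0]]
wrist_force: [0.0, 0.7, -0.5]
grip_width: 0.0427
grasp_force: 0.0
```

```bash
python3 -c "
from h import *
d=shot('wrist','w17');s=d['s'];print(s['eef_pos'],s['grip_width'])
f=d['frame'].astype(int)
for nm,m in(('blue',(f[:,:,2]>f[:,:,0]+60)&(f[:,:,2]>f[:,:,1]+50)),('red',(f[:,:,0]>f[:,:,1]+60)&(f[:,:,0]>f[:,:,2]+60))):
  n,l,st,cc=cv2.connectedComponentsWithStats(m.astype('uint8'))
  for i in range(1,n):
    if st[i,4]>60:
      w=ray(d,cc[i],.0145)[0,:2]-c0; print(nm,st[i,4],(w@X).round(3),(w@Y).round(3))
t=shot('top','t3')
for o in blob(t,(0,0,110),(180,90,255),(.457,.12),.01,.12,12):print(o)
print(go(.457,.104,.13,3))"
```

```text
[ 0.52091469 -0.389956    0.13575692] 0.0426936981298231
blue 179 -0.1 -0.244
blue 7273 -0.019 0.081
blue 173 -0.077 -0.072
blue 139 0.01 -0.278
red 184 0.022 -0.088
red 411 0.045 0.064
red 77 0.159 -0.227
(array([0.4568, 0.1037]), 'ang', np.float64(4.599999999999994), 'len', np.float64(0.099), 'px', array([264., 245.], dtype=float32))
([-2.01, 49.45, 0.04], np.float64(0.113), 'q7', np.float64(147.6))
```

The blue column rolled to tray y = −72 mm, which leaves no lane for the syringe. I'll turn the shut fingers crosswise and gently roll both columns against the middle wall.

```bash
python3 -c "
from h import *
print(tray(-.05,-.110,.06))"
```

```text
([-0.1, -1.49, 7.07], np.float64(0.001), 'q7', np.float64(147.6))
```

drive_tool:
  targets:
    - {"xyz": [0, -0.5, 0], "twist": 0.17, "jaw": 0}
    - {"xyz": [-0.1, -1.5, 0], "twist": 0.35, "jaw": 0}
    - {"xyz": [-0.1, -1.5, 0], "twist": 0.52, "jaw": 0}
    - {"xyz": [-0.1, -1.5, 0], "twist": 0.7, "jaw": 0}
    - {"xyz": [-0.1, -1.5, 2], "twist": 0.88, "jaw": 0}
    - {"xyz": [-0.1, -1.5, 4], "twist": 1.06, "jaw": 0}
    - {"xyz": [-0.1, -1.5, 7], "twist": 1.24, "jaw": 0}
    - {"xyz": [-0.1, -1.5, 7], "twist": 1.41, "jaw": 0}
    - {"xyz": [-0.1, -1.5, 7], "twist": 1.57, "jaw": 0}
    - {"xyz": [-0.1, -1.5, 7], "twist": 1.57, "jaw": 0}

```text
time: 31.95
eef_pos: [0.5207, -0.4008, 0.0579]
orientation: [[-0.167, 0.986, -0.003], [0.986, 0.167, 0.001], [0.002, -0.003, -1.0]]
wrist_force: [1.2, 0.4, 0.0]
grip_width: 0.0004
grasp_force: 0.0
```

drive_tool:
  targets:
    - {"xyz": [0, 0, 0], "twist": 0, "jaw": 0}
    - {"xyz": [0, 0, 0], "twist": 0, "jaw": 0}

```text
time: 32.2
eef_pos: [0.5216, -0.4015, 0.0597]
orientation: [[-0.166, 0.986, 0.0], [0.986, 0.166, 0.001], [0.001, 0.0, -1.0]]
wrist_force: [1.0, 0.1, -0.2]
grip_width: 0.0
grasp_force: 0.0
```

```bash
cat >> h.py <<'E'
def where():
    s=sense(); w=s['eef_pos'][:2]-c0; R=s['orientation']
    return 'tray',(w@X).round(4),(w@Y).round(4),'z',s['eef_pos'][2].round(4),'yaw',np.degrees(np.arctan2(R[1,0],R[0,0])).round(1),'w',round(s['grip_width'],4),'q7',s['q'][6].round(1)
E
python3 -c "
from h import *
print(where(),sense()['orientation'].round(3).tolist())"
```

```text
('tray', np.float64(-0.0504), np.float64(-0.1098), 'z', np.float64(0.0597), 'yaw', np.float64(99.6), 'w', 0.0, 'q7', np.float64(73.3)) [[-0.166, 0.986, 0.0], [0.986, 0.166, 0.001], [0.001, 0.0, -1.0]]
```

drive_tool:
  targets:
    - {"xyz": [0, 0, 5], "twist": 0, "jaw": 0}
    - {"xyz": [0, 0, 7.8], "twist": 0, "jaw": 0}
    - {"xyz": [0.8, 0, 7.8], "twist": 0, "jaw": 0}
    - {"xyz": [1.6, 0, 7.8], "twist": 0, "jaw": 0}
    - {"xyz": [2.2, 0, 7.8], "twist": 0, "jaw": 0}
    - {"xyz": [2.8, 0, 7.8], "twist": 0, "jaw": 0}
    - {"xyz": [3.4, 0, 7.8], "twist": 0, "jaw": 0}
    - {"xyz": [4.0, 0, 7.8], "twist": 0, "jaw": 0}
    - {"xyz": [4.0, 0, 7.8], "twist": 0, "jaw": 0}
    - {"xyz": [3.4, 0, 7.8], "twist": 0, "jaw": 0}

```text
time: 33.45
eef_pos: [0.5162, -0.3676, -0.0184]
orientation: [[-0.166, 0.986, -0.0], [0.986, 0.166, 0.001], [0.001, -0.0, -1.0]]
wrist_force: [0.3, -0.2, 0.4]
grip_width: -0.0001
grasp_force: 0.0
```

drive_tool:
  targets:
    - {"xyz": [-0.3, 0, -5], "twist": 0, "jaw": 0}
    - {"xyz": [-3.4, 5, -6], "twist": 0, "jaw": 0}
    - {"xyz": [-3.4, 9.7, -6], "twist": 0, "jaw": 0}
    - {"xyz": [-3.4, 9.7, -6], "twist": 0, "jaw": 0}
    - {"xyz": [-3.4, 9.7, -6], "twist": 0, "jaw": 0}

```text
time: 34.08
eef_pos: [0.6164, -0.3862, 0.0413]
orientation: [[-0.165, 0.986, -0.002], [0.986, 0.165, -0.0], [0.0, -0.002, -1.0]]
wrist_force: [-0.4, -0.6, 0.1]
grip_width: 0.0002
grasp_force: 0.0
```

```bash
python3 -c "
from h import *
print(where())
t=shot('top','t4');f=t['frame'].astype(int)
"
```

```text
('tray', np.float64(0.0456), np.float64(-0.1101), 'z', np.float64(0.0413), 'yaw', np.float64(99.5), 'w', 0.0002, 'q7', np.float64(66.4))
```

drive_tool:
  targets:
    - {"xyz": [0, 0.4, 4], "twist": 0, "jaw": 0}
    - {"xyz": [0, 0.4, 6], "twist": 0, "jaw": 0}
    - {"xyz": [0.8, 0.4, 6], "twist": 0, "jaw": 0}
    - {"xyz": [1.6, 0.4, 6], "twist": 0, "jaw": 0}
    - {"xyz": [2.2, 0.4, 6], "twist": 0, "jaw": 0}
    - {"xyz": [2.8, 0.4, 6], "twist": 0, "jaw": 0}
    - {"xyz": [3.4, 0.4, 6], "twist": 0, "jaw": 0}
    - {"xyz": [4.0, 0.4, 6], "twist": 0, "jaw": 0}
    - {"xyz": [4.0, 0.4, 6], "twist": 0, "jaw": 0}
    - {"xyz": [3.4, 0.4, 6], "twist": 0, "jaw": 0}

```text
time: 35.38
eef_pos: [0.616, -0.3512, -0.0182]
orientation: [[-0.166, 0.986, 0.0], [0.986, 0.166, 0.0], [0.0, 0.0, -1.0]]
wrist_force: [-0.2, -0.4, 0.3]
grip_width: 0.0002
grasp_force: 0.0
```

drive_tool:
  targets:
    - {"xyz": [-0.3, 0, -5], "twist": 0, "jaw": 0}
    - {"xyz": [-0.3, 0, -10], "twist": -0.17, "jaw": 0.45}
    - {"xyz": [-0.3, 0, -14], "twist": -0.35, "jaw": 0.45}
    - {"xyz": [-0.3, 0, -14], "twist": -0.52, "jaw": 0.45}
    - {"xyz": [-0.3, 0, -14], "twist": -0.7, "jaw": 0.45}
    - {"xyz": [-0.3, 0, -14], "twist": -0.88, "jaw": 0.45}
    - {"xyz": [-0.3, 0, -14], "twist": -1.06, "jaw": 0.45}
    - {"xyz": [-0.3, 0, -14], "twist": -1.24, "jaw": 0.45}
    - {"xyz": [-0.3, 0, -14], "twist": -1.41, "jaw": 0.45}
    - {"xyz": [-0.3, 0, -14], "twist": -1.45, "jaw": 0.45}

```text
time: 36.62
eef_pos: [0.6158, -0.3556, 0.1221]
orientation: [[-0.999, -0.044, 0.0], [-0.044, 0.999, -0.0], [-0.0, -0.0, -1.0]]
wrist_force: [0.3, -0.2, 0.7]
grip_width: 0.0383
grasp_force: 0.0
```

```bash
python3 -c "
from h import *
d=shot('wrist','w18');print(where())
f=d['frame'].astype(int)
for nm,m in(('blue',(f[:,:,2]>f[:,:,0]+60)&(f[:,:,2]>f[:,:,1]+50)),('red',(f[:,:,0]>f[:,:,1]+60)&(f[:,:,0]>f[:,:,2]+60))):
  n,l,st,cc=cv2.connectedComponentsWithStats(m.astype('uint8'))
  for i in range(1,n):
    if st[i,4]>60:
      w=ray(d,cc[i],.0145)[0,:2]-c0; print(nm,st[i,4],(w@X).round(3),(w@Y).round(3))
t=shot('top','t5')
for o in blob(t,(0,0,110),(180,90,255),(.457,.12),.01,.12,12):print(o)
print(go(.458,.104,.11,3))"
```

```text
('tray', np.float64(0.0501), np.float64(-0.0797), 'z', np.float64(0.122), 'yaw', np.float64(-177.5), 'w', 0.0381, 'q7', np.float64(135.3))
blue 12308 -0.016 0.08
blue 245 -0.079 -0.051
blue 255 -0.1 -0.244
blue 192 0.007 -0.278
red 605 0.046 0.064
red 205 0.021 -0.049
red 1439 0.119 -0.209
(array([0.4245, 0.0655]), 'ang', np.float64(88.3), 'len', np.float64(1.847), 'px', array([280., 262.], dtype=float32))
([13.82, 46.55, 1.18], np.float64(-0.01), 'q7', np.float64(135.2))
```

Both columns now lie against the middle wall (y ≈ −50 mm). Now the syringe.

drive_tool:
  targets:
    - {"xyz": [2, 5.8, 0], "twist": 0, "jaw": 0.45}
    - {"xyz": [4, 11.6, 0], "twist": 0, "jaw": 0.45}
    - {"xyz": [6, 17.4, 0], "twist": 0, "jaw": 0.45}
    - {"xyz": [8, 23.2, 0], "twist": 0, "jaw": 0.45}
    - {"xyz": [10, 29, 0], "twist": 0, "jaw": 0.45}
    - {"xyz": [12, 34.8, 0], "twist": 0, "jaw": 0.45}
    - {"xyz": [13.5, 40.6, 0], "twist": 0, "jaw": 0.45}
    - {"xyz": [13.8, 46.5, 0], "twist": 0, "jaw": 0.45}
    - {"xyz": [13.8, 46.5, 3], "twist": 0, "jaw": 0.45}
    - {"xyz": [13.8, 46.5, 3], "twist": 0, "jaw": 0.45}

```text
time: 37.98
eef_pos: [0.4555, 0.1035, 0.0906]
orientation: [[-0.999, -0.044, -0.004], [-0.044, 0.999, -0.002], [0.004, -0.002, -1.0]]
wrist_force: [-0.1, -0.9, -0.1]
grip_width: 0.0385
grasp_force: 0.0
```

drive_tool:
  targets:
    - {"xyz": [0, 0, 0], "twist": 0, "jaw": 0.45}
    - {"xyz": [0, 0, 0], "twist": 0, "jaw": 0.45}

```text
time: 38.22
eef_pos: [0.4583, 0.1031, 0.0928]
orientation: [[-0.999, -0.043, 0.002], [-0.043, 0.999, 0.001], [-0.002, 0.001, -1.0]]
wrist_force: [-0.2, 0.8, -1.0]
grip_width: 0.0384
grasp_force: 0.0
```

```bash
python3 -c "
from h import *
d=shot('wrist','w19');s=d['s'];print(s['eef_pos'],go(.458,.104,-.027,3.5))
f=d['frame'];g=f.min(2);m=(g>70).astype('uint8')*255
for k in cv2.findContours(m,0,2)[0]:
  if cv2.contourArea(k)>150:
    r=cv2.minAreaRect(k);b=cv2.boxPoints(r);w=ray(d,b,.011)[:,:2];print(np.round(r[0]),np.round(r[1]),w.mean(0).round(4),'from',w.min(0).round(3),w.max(0).round(3))
cx=ray(d,[(280,150)],.0)[0];print(cx)
x,y=proj(d,[.458,.104,.011])[0].astype(int);print(x,y)
cv2.imwrite('pics/w19c.png',f[max(0,y-150):y+120,max(0,x-180):x+180,::-1])"
```

```text
[0.45831978 0.10307004 0.09283817] ([0.04, 0.07, 11.98], np.float64(-0.018), 'q7', np.float64(83.9))
[512. 414.] [10. 26.] [0.6728 0.3518] from [0.666 0.337] [0.68  0.367]
[ 52. 414.] [11. 27.] [ 0.6916 -0.1267] from [ 0.684 -0.142] [ 0.7   -0.112]
[418. 412.] [35. 16.] [0.6737 0.2537] from [0.649 0.233] [0.698 0.274]
[550. 390.] [19. 18.] [0.6394 0.3821] from [0.627 0.37 ] [0.652 0.395]
[150. 402.] [11. 55.] [ 0.6722 -0.0241] from [ 0.64  -0.048] [0.705 0.   ]
[392. 383.] [40. 12.] [0.6387 0.2214] from [0.613 0.211] [0.664 0.233]
[293. 349.] [34. 90.] [0.6014 0.12  ] from [0.575 0.075] [0.628 0.167]
[170. 342.] [25. 33.] [0.598  0.0021] from [ 0.579 -0.015] [0.617 0.02 ]
[270. 324.] [ 9. 45.] [0.5738 0.0963] from [0.555 0.077] [0.593 0.116]
[516. 332.] [89. 87.] [0.5756 0.3304] from [0.524 0.278] [0.627 0.387]
[ 14. 328.] [28. 85.] [ 0.5903 -0.1447] from [ 0.542 -0.168] [ 0.639 -0.122]
[452. 291.] [55. 50.] [0.5319 0.2606] from [0.496 0.228] [0.569 0.293]
[339. 276.] [49. 16.] [0.5212 0.1575] from [0.495 0.143] [0.547 0.172]
[220. 275.] [27. 49.] [0.5244 0.0504] from [0.498 0.033] [0.551 0.067]
[159. 255.] [107.  29.] [ 0.5087 -0.0007] from [ 0.461 -0.037] [0.558 0.036]
[279.  34.] [559.  69.] [0.3307 0.0965] from [ 0.301 -0.108] [0.361 0.303]
[0.41275913 0.09997525 0.        ]
282 206
```

View pics/w19c.png

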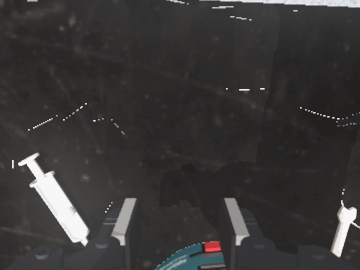

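The syringe has been knocked aside. It now runs from its thumb end at about (130,215) to its tip at about (186,299).

```bash
python3 -c "
from h import *
d=load('w19');print(seg(d,(130,216),(186,299),.011),ray(d,[(130,216),(142,238),(164,264),(186,299)],.011).round(3).tolist())
p=ray(d,[(164,264)],.011)[0];a=seg(d,(130,216),(186,299),.011)[2];print(p,a,go(p[0],p[1],.05,a))"
```

```text
(array([ 0.5105, -0.0023]), 'ang', np.float64(29.0), 'len', np.float64(0.089)) [[0.472, -0.024, 0.011], [0.491, -0.016, 0.011], [0.515, 0.002, 0.011], [0.55, 0.019, 0.011]]
[0.51499709 0.00166485 0.011     ] 29.0 ([-5.23, -10.39, 4.28], np.float64(-0.463), 'q7', np.float64(83.9))
```

drive_tool:
  targets:
    - {"xyz": [-2.2, -5, 0], "twist": -0.16, "jaw": 0.5}
    - {"xyz": [-4.3, -11, 0], "twist": -0.32, "jaw": 0.5}
    - {"xyz": [-4.3, -11, 2], "twist": -0.463, "jaw": 0.5}
    - {"xyz": [-4.3, -11, 3], "twist": -0.463, "jaw": 0.5}
    - {"xyz": [-4.3, -11, 3], "twist": -0.463, "jaw": 0.5}
    - {"xyz": [-4.3, -11, 3], "twist": -0.463, "jaw": 0.5}

```text
time: 39.02
eef_pos: [0.5055, -0.0029, 0.0623]
orientation: [[-0.873, -0.487, 0.001], [-0.487, 0.873, 0.001], [-0.001, 0.0, -1.0]]
wrist_force: [0.2, 0.3, 0.6]
grip_width: 0.0429
grasp_force: 0.0
```

```bash
python3 -c "
from h import *
d=shot('wrist','w20');s=d['s'];print(s['eef_pos'],s['orientation'][:,0].round(3))
f=d['frame'];g=f.min(2);m=(g>70).astype('uint8')*255
for k in cv2.findContours(m,0,2)[0]:
  if cv2.contourArea(k)>300:
    r=cv2.minAreaRect(k);b=cv2.boxPoints(r);w=ray(d,b,.011);
    if abs(r[0][0]-282)<120: 
      vx=cv2.fitLine(k,2,0,.01,.01).ravel(); q=ray(d,[vx[2:]-vx[:2]*20,vx[2:]+vx[:2]*20],.011); e=q[1]-q[0]
      print(np.round(r[0]),np.round(r[1]),w.mean(0).round(4),np.degrees(np.arctan2(e[1],e[0]))%180,q.mean(0).round(4),cv2.boundingRect(k))
print(go(.506,-.005,-.025,29))
np.set_printoptions(linewidth=250)
for r in range(100,330,8): print(r,[int(c) for c in np.where(g[r,170:400]>70)[0][[0,-1]]+170] if (g[r,170:400]>70).any() else '')
"
```

```text
[ 0.50545857 -0.00291689  0.06232183] [-0.873 -0.487 -0.001]
[237. 321.] [15. 84.] [0.6031 0.0083 0.011 ] 18.752650132180065 [0.6054 0.0089 0.011 ] (224, 279, 23, 84)
[347. 276.] [51. 23.] [0.5226 0.0656 0.011 ] 47.897073932471706 [0.5241 0.0642 0.011 ] (331, 254, 29, 49)
[195. 282.] [47. 83.] [ 0.5856 -0.0367  0.011 ] 153.50278271900135 [ 0.5836 -0.0329  0.011 ] (158, 254, 76, 58)
[284. 224.] [ 69. 125.] [0.5114 0.0015 0.011 ] 22.16542346900127 [ 0.5049 -0.003   0.011 ] (248, 160, 74, 128)
([0.07, -0.2, 8.74], np.float64(0.003), 'q7', np.float64(126.8))
100 
108 
116 
124 
132 [296, 299]
140 [337, 349]
148 
156 
164 [268, 294]
172 [256, 384]
180 [263, 385]
188 [258, 305]
196 [260, 330]
204 [258, 313]
212 [253, 321]
220 [254, 315]
228 [250, 315]
236 [250, 315]
244 [250, 303]
252 [263, 321]
260 [220, 344]
268 [191, 348]
276 [182, 358]
284 [176, 354]
292 [170, 357]
300 [170, 362]
308 [170, 246]
316 [233, 342]
324 [231, 341]
```

```bash
python3 -c "
from h import *
d=load('w20');f=d['frame'];g=f.min(2)
for r in range(156,310,6):
  row=g[r,200:380].astype(int); print(r,''.join(' .:-=+*#%@'[min(9,v//26)] for v in row[::2]))
"
```

```text
156 .................:::::::::::::::::::::::::::::::::::::::::::::........................:...
162 ................::::::::%:::::::::+%%%%%%%%%%#*:::::::::::::::::..........................
168 .............:::::::::%=::::::::::::::%%@@%=:::::::::::::::::::::.:::.....................
174 ..............:::::::=::::::::::::::::@@@@@-:::::::::::::::::::::::::.....................
180 ................::::::::::::::::::::::@@@@@-:::::::::::::::::::::::::::::.................
186 ..............::::::::::::::::::::::-=@@@@@-::::::::::::::::::::::::::::..::..............
192 ...............::::::::::::::::::@@%@@@@@@@@@%%%=::::::::::::::::::::::.:::::.............
198 ..........::::::::::::::::::::::::#@@@@@@@@@@@+::::::::::::::::::::::::...................
204 ...........:::::::::::::::::::::::#@@@@@@@@@@@+--:::::::::::::::::::::::..................
210 ...........:::::::::::::::::::::::#@@@@@@@@@@@=--::::::::----:::::::::::::................
216 ..........:::::::::::::::::::::---#@@@@@@@@@@@-----::::::::::::::::::::::.................
222 :....::::::::::::::::::::::::::::-#@@@@@@@@@@%-----
[... 669 characters left out ...]
::::::::::::+*****-::..............
270 *#*:::::+*****=:::::::::::::::::::=@@@@@@@@@%-::::::::::::::::::::::=*****=:::::..........
276 @+----:******=::::::::::::::::::::::::@@@*:::::::::::::::::::::::::::=*****+::::::........
282 :::::-******=:::::::=:::::::::::::::::%@@-:::::::::::::::::....:::.:::=******::::::.......
288 ::::-+****+:::::::::+=-:::::::::::::::::::::::::::::::::::...........::=******-:::::......
294 :::::-*###+::::::::-%*--:::::::::::::::::::::::::::::.................--@@@@+-:::::::::...
300 ::::::::*#*::::::::%%%+-..:::::::::::.:.:.:::::::.......:::...........::*#+:::::::::::::::
306 ::::::::::::::.::.%@%%+=...::::::::::.............:...................::.:::::::::::::::::
```

```bash
python3 -c "
from h import *
d=load('w20');s=d['s']
for r in(163,192,234,270,284): print(r,(s['orientation'].T@(ray(d,[(280,r)],.011)[0]-s['eef_pos'])).round(4))"
```

```text
163 [ 0.0409 -0.0013  0.0513]
192 [ 0.02   -0.0013  0.0513]
234 [-0.0124 -0.0014  0.0513]
270 [-0.0424 -0.0015  0.0514]
284 [-0.0547 -0.0016  0.0514]
```

drive_tool:
  targets:
    - {"xyz": [-0.3, -0.15, 3], "twist": 0, "jaw": 0.5}
    - {"xyz": [-0.3, -0.15, 6], "twist": 0, "jaw": 0.5}
    - {"xyz": [-0.3, -0.15, 8], "twist": 0, "jaw": 0.5}
    - {"xyz": [-0.3, -0.15, 8.7], "twist": 0, "jaw": 0.5}
    - {"xyz": [-0.3, -0.15, 8.7], "twist": 0, "jaw": 0.3}
    - {"xyz": [-0.3, -0.15, 8.7], "twist": 0, "jaw": 0.1}
    - {"xyz": [-0.3, -0.15, 8.7], "twist": 0, "jaw": 0}
    - {"xyz": [-0.3, -0.15, 8.7], "twist": 0, "jaw": 0}
    - {"xyz": [-0.3, -0.15, 5], "twist": 0, "jaw": 0}
    - {"xyz": [-0.3, -0.15, -1], "twist": 0, "jaw": 0}

```text
time: 40.33
eef_pos: [0.5067, -0.004, 0.0715]
orientation: [[-0.874, -0.487, -0.005], [-0.487, 0.874, -0.001], [0.004, 0.001, -1.0]]
wrist_force: [0.7, 1.4, -0.2]
grip_width: 0.0157
grasp_force: 41.7
```

drive_tool:
  targets:
    - {"xyz": [0, 0, -5], "twist": 0, "jaw": 0}
    - {"xyz": [0, 0, -6], "twist": 0, "jaw": 0}
    - {"xyz": [0, 0, -6], "twist": 0, "jaw": 0}
    - {"xyz": [0, 0, -6], "twist": 0, "jaw": 0}

```text
time: 40.83
eef_pos: [0.5071, -0.0039, 0.1302]
orientation: [[-0.874, -0.487, -0.003], [-0.487, 0.874, -0.0], [0.003, 0.001, -1.0]]
wrist_force: [1.2, -0.1, 0.0]
grip_width: 0.0155
grasp_force: 41.7
```

```bash
python3 -c "
from h import *
print(where(),tray(0,-.092,.13),tray(.0,-.092,-.016))
d=shot('wrist','w21');g=d['frame'].min(2)
for r in range(120,330,8):
  print(r,''.join(' .:-=+*#%@'[min(9,v//26)] for v in g[r,220:350:2].astype(int)))
s=d['s']
t=shot('top','t6')
"
```

```text
('tray', np.float64(0.0002), np.float64(0.2849), 'z', np.float64(0.1302), 'yaw', np.float64(-150.9), 'w', 0.0155, 'q7', np.float64(123.6)) ([12.75, -35.47, 0.02], np.float64(0.344), 'q7', np.float64(123.6)) ([12.7, -35.49, 14.62], np.float64(0.344), 'q7', np.float64(123.6))
120 .................................................................
128 ..............::.......................+**=......=+%+............
136 .................................................................
144 ..............::.....-...........................................
152 ...................-.............................................
160 ................=................................................
168 .................................................................
176 ...................................:::.::.........::.............
184 .....................=###################+:.:....................
192 ..................::::::=*%@@@@@@@@@%#+-:::::::::................
200 .....:.::::::::::::::::::::-@@@@@@@+:::::::::::::::::............
208 .::::::::::::::::::::::::::-@@@@@@@+:::::::::::::::
[... 364 characters left out ...]

256 @@@@@@@@@@@@@%%#*****=+%@@@@@@@@@@@@@@@%==*****::::::::::........
264 @@@@@@@@@%-----*****+--%@@@@@@@@@@@@@@@%::+****+::::::::.........
272 @@@@@@@*------+*****--:#@@@@@@@@@@@@@@@*::-*****+:::::::.........
280 @@@@@@-::::::++****=-::#@@@@@@@@@@@@@@@*:::+*****=:::::::........
288 @@@@%:::::::=++++**-:::#@@@@@@@@@@@@@@@*::::++++++-:::::::-:::...
296 #-:::::::::::::::+*--::#@@@@@@@@@@@@@@%+::::*=::::::::::::::::--=
304 :::::::::::::::::::::::#@@@@@@@@@@@@@@%*::::::::::::::::::::.....
312 ::::::::::::::::::::::-#%@@@@@@@@@@@@@%*:::::::::::::::::::......
320 :::::::::::::::::::::::#%@@@@@@@@@@@@@%*:::::::::::::::::........
328 :::::::::::::::::::::::#%@@@@@@@@@@@@@%+::::::::::::::...........
```

The syringe is held level. I'm carrying it to the green bay.

drive_tool:
  targets:
    - {"xyz": [2, -5.7, 0], "twist": 0.05, "jaw": 0}
    - {"xyz": [4, -11.3, 0], "twist": 0.1, "jaw": 0}
    - {"xyz": [6, -17, 0], "twist": 0.16, "jaw": 0}
    - {"xyz": [8, -22.7, 0], "twist": 0.22, "jaw": 0}
    - {"xyz": [10, -28.3, 0], "twist": 0.28, "jaw": 0}
    - {"xyz": [12, -33.5, 0], "twist": 0.344, "jaw": 0}
    - {"xyz": [12.9, -35.5, 2], "twist": 0.344, "jaw": 0}
    - {"xyz": [12.9, -35.5, 6], "twist": 0.344, "jaw": 0}
    - {"xyz": [12.9, -35.5, 6], "twist": 0.344, "jaw": 0}
    - {"xyz": [12.9, -35.5, 6], "twist": 0.344, "jaw": 0}

```text
time: 42.18
eef_pos: [0.5691, -0.3767, 0.0722]
orientation: [[-0.986, -0.164, 0.0], [-0.164, 0.986, -0.0], [-0.0, -0.0, -1.0]]
wrist_force: [0.4, -0.5, -0.2]
grip_width: 0.0161
grasp_force: 41.7
```

```bash
python3 -c "
from h import *
print(where(),tray(-.002,-.092,-.018))"
```

```text
('tray', np.float64(0.0005), np.float64(-0.093), 'z', np.float64(0.0722), 'yaw', np.float64(-170.6), 'w', 0.0161, 'q7', np.float64(148.3)) ([0.25, 0.1, 9.02], np.float64(0.001), 'q7', np.float64(148.3))
```

drive_tool:
  targets:
    - {"xyz": [0.2, 0.1, 4], "twist": 0, "jaw": 0}
    - {"xyz": [0.2, 0.1, 7.5], "twist": 0, "jaw": 0}
    - {"xyz": [0.2, 0.1, 9], "twist": 0, "jaw": 0}
    - {"xyz": [0.2, 0.1, 9], "twist": 0, "jaw": 0}
    - {"xyz": [0.2, 0.1, 9], "twist": 0, "jaw": 0.29}
    - {"xyz": [0.2, 0.1, 9], "twist": 0, "jaw": 0.29}
    - {"xyz": [0.2, 0.1, 5], "twist": 0, "jaw": 0.29}
    - {"xyz": [0.2, 0.1, 0], "twist": 0, "jaw": 0.6}
    - {"xyz": [0.2, 0.1, -6], "twist": 0, "jaw": 0.8}
    - {"xyz": [0.2, 0.1, -8], "twist": 0, "jaw": 0.8}

```text
time: 43.42
eef_pos: [0.5683, -0.3783, 0.1572]
orientation: [[-0.987, -0.163, 0.007], [-0.163, 0.987, -0.004], [-0.006, -0.005, -1.0]]
wrist_force: [1.2, -0.1, -1.4]
grip_width: 0.0682
grasp_force: 0.0
```

drive_tool:
  targets:
    - {"xyz": [0, 5, 0], "twist": 0, "jaw": 0.8}
    - {"xyz": [0, 6, 0], "twist": 0, "jaw": 0.8}
    - {"xyz": [0, 6, 0], "twist": 0, "jaw": 0.8}

```text
time: 43.8
eef_pos: [0.5568, -0.3159, 0.1515]
orientation: [[-0.986, -0.165, -0.0], [-0.165, 0.986, 0.001], [0.0, 0.001, -1.0]]
wrist_force: [-0.3, 0.2, -0.6]
grip_width: 0.0684
grasp_force: 0.0
```

```bash
python3 -c "
from h import *
d=shot('wrist','w22');s=d['s'];print(where())
# sample green bay on a tray grid, 4mm along y, 6mm along x, plane z=.016
f=d['frame'].astype(int)
for y in np.arange(.128,-.13,-.005):
  L=''
  for x in np.arange(-.095,.097,.004):
    u,v=proj(d,[*(c0+x*X+y*Y),.014])[0].round().astype(int)
    if not(0<=u<560 and 0<=v<420): L+='?';continue
    r,g,b=f[v,u]; L+='G' if g>r+50 and g>b+30 else 'B' if b>r+60 and b>g+30 else 'R' if r>g+60 else 'W' if min(r,g,b)>170 else 'k' if max(r,g,b)<90 else '.'
  print('%6.3f'%y,L)
for o in blob(d,(105,150,60),(125,255,255),(.68,-.09),.09,.06):print('bluecap',o)"
```

```text
('tray', np.float64(-0.0022), np.float64(-0.0324), 'z', np.float64(0.1516), 'yaw', np.float64(-170.6), 'w', 0.0682, 'q7', np.float64(141.8))
 0.128 kkkkkkkkkkkkk.k.k...............kkkkkkkkkkkkkkkk
 0.123 kk................................kkkkkkkkkkkk..
 0.118 kk................................k.k.k....B....
 0.113 k.BBBBBBBBBBBBBBBBBBBBBBBBBBBBBBBBBBBBBBBBBBB...
 0.108 kBBBBBBBBBBBBBBBBBBBBBBBBBBBBBBBBBBBBBBBBBBBB...
 0.103 k.BBBBBBBBBBBBBBBBBBBBBBBBBBBBBBBBBBBBBBBBBBB...
 0.098 k.BBBBBBWWWWWWWWWWWWWWWWWWWWWWW..kkkkkkkBBBBB...
 0.093 k.BBBBBBWWWWWWWWWWWWWWWWWWWWWWW...kkkkkkkBBBB...
 0.088 k.BBBBBBWWWWWWWWWWWWWWWWWWWWWW.kkkkkkkkkBBBBB..k
 0.083 k.BBBBBBBBBBBBBBBBBBBBBBBBBBBBBBBBBBBBBBBBBBB.kk
 0.078 k.BBBBBBBBBBBBBBBBBBBBBBBBBBBBBBBBBBBBBBBBBBBkk.
 0.073 k.BBBBBBBBBBBBBBBBBBBBBBBBBBBBBBBBBBBBBBBBBBB...
 0.068 k.BBBBBBWWWWWWWWWWWWWWWWWWWWWWWRRRRRRRRRRBBB....
 0.063 k.BBBBBBWWWWWWWWWWWWWWWWWWWWWWWRRRRRRRRRRB.....k
 0.058 k.BBBBBBBB.WB.WBBWB.WBBWBB.BB.B.RB..B...BB...kkk
 0.053 kkBBBBBBBBBBBBBBBBBBBBBBBBBBBBBBBBBBBBBBBBkkkkkk
 0.048 kkBBBBBBBBBBBBBBBBBBBBBBBBBBBBBBBBBBBBBBBBB.kkkk
 0.043 
[... 1252 characters left out ...]
GGGGGGGGGGGGGGGGGGGGGGGGGG..
-0.072 kk.GGGGGGGGGGGGGGGGGGGGGGGGGGGGGGGGGGGGGGGGGGG..
-0.077 kk.GGGGGGGGGGGGGGGGGGGGGGGGGGGGGGGGGGGGGGGGGGG..
-0.082 kk.GGGGGGGGGGGGGGG.GGGGGGGGGGGGGGGGGGGGGGGGGGG..
-0.087 k..GGGGGGGGGGWGGGGWWWWWWWWWWWWWWWWGGGGGGGGGGGG..
-0.092 k..GGGGGGGGGGWWWWWWWWWWWWWWWWWWWWWWWWWGGGGGGGG..
-0.097 kk.GGGGGGGGGGWGGGGWWWWWWWWWWWWWWWWWGGGGGGGGGGG..
-0.102 kk.GGGGGGGGGGGGGGGWWGGGWGGWWGGWGGGGGGGGGGGGGGG..
-0.107 kk.GGGGGGGGGGGGGGGGGGGGGGGGGGGGGGGGGGGGGGGGGGG..
-0.112 kk.GGGGGGGGGGGGGGGGGGGGGGGGGGGGGGGGGGGGGGGkkkkkk
-0.117 kk.GGGGGGGGGGGGGGGGGGGGGGGGGGGGGGGGGGGGGGG.kkkkk
-0.122 kkkGGGGGGG.G..G..........k.kk.kkkkkkkkkkkk...kkk
-0.127 kkkkkkkkkkkkkkkkkkkkkkkkkkkkkkkkkkkkkkkkkk......
```

Everything low is in place: both pens on blue, both columns and the syringe flat on green, with the middle bay clear. Now the bottles, blue cap first.

```bash
python3 -c "
from h import *
print(go(.63,-.09,.13,9.4))"
```

```text
([-10.97, 21.22, 2.15], np.float64(0.0), 'q7', np.float64(141.8))
```

drive_tool:
  targets:
    - {"xyz": [-2.7, 5.3, 0], "twist": 0, "jaw": 0.95}
    - {"xyz": [-5.5, 10.6, 0], "twist": 0, "jaw": 0.95}
    - {"xyz": [-8.2, 15.9, 0], "twist": 0, "jaw": 0.95}
    - {"xyz": [-11, 21.2, 1], "twist": 0, "jaw": 0.95}
    - {"xyz": [-11, 21.2, 2], "twist": 0, "jaw": 0.95}
    - {"xyz": [-11, 21.2, 2], "twist": 0, "jaw": 0.95}
    - {"xyz": [-11, 21.2, 2], "twist": 0, "jaw": 0.95}

```text
time: 44.72
eef_pos: [0.6302, -0.0932, 0.1323]
orientation: [[-0.987, -0.159, 0.0], [-0.159, 0.987, -0.002], [-0.0, -0.002, -1.0]]
wrist_force: [-0.1, -0.6, 0.5]
grip_width: 0.0811
grasp_force: 0.0
```

```bash
python3 -c "
from h import *
d=shot('wrist','w23');s=d['s'];print(s['eef_pos'])
for t,z in((d,.09),(load('t6'),.09),(load('top0'),.09)):
  for o in blob(t,(105,150,50),(128,255,255),(.68,-.09),z,.06,15):print('bluecap',o)
g=d['frame'].max(2)
for r in range(200,420,8): print(r,''.join(' .:-=+*#%@'[min(9,v//26)] for v in g[r,100:480:4].astype(int)))
t=load('t6')['frame'].max(2)
for r in range(180,215,1): print(r,t[r,290:318].tolist())"
```

```text
[ 0.6302065  -0.09319631  0.13230339]
bluecap (array([ 0.6768, -0.0979]), 'ang', np.float64(164.3), 'len', np.float64(0.039), 'px', array([266., 279.], dtype=float32))
bluecap (array([ 0.6785, -0.0973]), 'ang', np.float64(177.9), 'len', np.float64(0.037), 'px', array([327., 170.], dtype=float32))
bluecap (array([ 0.6803, -0.0995]), 'ang', np.float64(115.4), 'len', np.float64(0.038), 'px', array([328., 169.], dtype=float32))
200 ..........:.:::::::::::::::::::::::::::::............::::::::-+@@@@#::--------------:....-:-:--
208 ..........:...:::::::::::::::%%::::::::::.............:::::::::+####::--------------.....::.---
216 ...............:.....::::#::.::...:::::::..............:.::::::::+###*:--:--:-----::....-:.:---
224 ...:....................%.........:-::-=#%%%#-:...::................:-==:::::--:::......::::---
232 ..................................:::=%%@@@@@%%-........................................::::--.
240 ....................................:#@@@@@@@@@*:.....................................:.:.::--:
248 ............................:.....@:+%@@+===%@@%-...................
[... 6169 characters left out ...]
 189, 192, 192, 192, 192, 191, 190, 190, 190, 190, 191, 191, 194, 196, 197, 198, 200, 200, 201, 201, 200, 194, 175, 144]
211 [170, 165, 162, 171, 177, 178, 179, 177, 175, 174, 173, 173, 173, 174, 173, 176, 179, 186, 189, 190, 193, 194, 195, 194, 193, 188, 170, 144]
212 [173, 170, 168, 169, 169, 171, 169, 167, 166, 165, 164, 165, 163, 164, 164, 165, 168, 171, 173, 174, 176, 178, 180, 181, 182, 177, 166, 151]
213 [174, 173, 170, 171, 169, 170, 167, 167, 165, 165, 164, 163, 163, 163, 163, 163, 164, 165, 166, 166, 167, 171, 172, 173, 175, 174, 170, 162]
214 [174, 173, 171, 169, 170, 169, 167, 167, 165, 166, 165, 163, 163, 164, 163, 163, 164, 162, 163, 166, 168, 170, 171, 173, 175, 176, 173, 165]
```

```bash
python3 -c "
from h import *
print(go(.6775,-.0978,.043,9.4))"
```

```text
([-4.57, -1.23, 8.95], np.float64(-0.004), 'q7', np.float64(120.0))
```

drive_tool:
  targets:
    - {"xyz": [-4.5, -1.2, 0], "twist": 0, "jaw": 0.95}
    - {"xyz": [-4.5, -1.2, 0], "twist": 0, "jaw": 0.95}
    - {"xyz": [-4.5, -1.2, 3], "twist": 0, "jaw": 0.95}
    - {"xyz": [-4.5, -1.2, 6], "twist": 0, "jaw": 0.95}
    - {"xyz": [-4.5, -1.2, 8], "twist": 0, "jaw": 0.95}
    - {"xyz": [-4.5, -1.2, 9], "twist": 0, "jaw": 0.95}
    - {"xyz": [-4.5, -1.2, 9], "twist": 0, "jaw": 0.8}

```text
time: 45.65
eef_pos: [0.6767, -0.0946, 0.0418]
orientation: [[-0.987, -0.163, -0.0], [-0.163, 0.987, 0.0], [0.0, 0.0, -1.0]]
wrist_force: [-0.5, 0.7, -0.4]
grip_width: 0.0678
grasp_force: 0.0
```

```bash
python3 -c "
from h import *
s=sense();print(s['eef_pos'],s['wrist_force'],go(.6775,-.0978,.043,9.4))
d=shot('wrist','w24')
for o in blob(d,(105,150,50),(128,255,255),(.68,-.09),.09,.06,15):print('bluecap',o)
g=d['frame'].max(2)
for r in range(220,330,6): print(r,''.join(' .:-=+*#%@'[min(9,v//26)] for v in g[r,150:430:3].astype(int)))"
```

```text
[ 0.67673826 -0.09457057  0.04182212] [-0.46063133  0.67506093 -0.44403822] ([-0.02, -0.33, -0.12], np.float64(-0.0), 'q7', np.float64(122.8))
bluecap (array([ 0.6772, -0.0975]), 'ang', np.float64(178.3), 'len', np.float64(0.038), 'px', array([274., 287.], dtype=float32))
220 .......*...................::::=*%@@@@@@@@@@@@@@@@#=-:.:......................................
226 ...........................::%-=%@@@@@@@@@@@@@@@@@@%-:::.:..........:.........................
232 ...........................:::=%@@@@@@@@@@@@@@@@@@@@#-::.::............:......................
238 ..............::..........:%:+*%@@@@+#+++++++++=%@@@%+-:......................................
244 .......................@@=.:=*#%%++++++++++++=+===+%%*=::.....................................
250 ...................:.....:..+***+++=++*#%%%%%*=======*+-......................................
256 .........................:..+*++++%%%%%%%%%%%%%%%%*===+=......................................
262 .............:++++:......:..=++%%%%%%%%%%%%%%%%%%%%%%==-.::............++++...................
268 ............:+++=........::.:*%
[... 353 characters left out ...]
.......
292 ....::::++++:.........:...::++++++++++++++++++++++++++++:...................:++++:............
298 ...::.-++++:................++++++++++++++++++++++++++++.....................:++++-...........
304 :.:::.::***:.................++++++++++++++++++++++++++......................:***...:::::.....
310 ::::.::::++:..................=++++++++++++++++++++++=.......................:++.....:::::::..
316 ::::::::...::..............:....+++++++++++++++++++=..:.....................:.........:::::::.
322 :::::::....::.....:...............:=++++++++++++-....:......:...............::..........::::::
328 :::::....................:....:...........:.......::::....................................:::.
```

drive_tool:
  targets:
    - {"xyz": [0, -0.3, -0.1], "twist": 0, "jaw": 0.75}
    - {"xyz": [0, -0.3, -0.1], "twist": 0, "jaw": 0.6}
    - {"xyz": [0, -0.3, -0.1], "twist": 0, "jaw": 0.5}
    - {"xyz": [0, -0.3, -0.1], "twist": 0, "jaw": 0.4}
    - {"xyz": [0, -0.3, -0.1], "twist": 0, "jaw": 0.3}
    - {"xyz": [0, -0.3, -0.1], "twist": 0, "jaw": 0.3}
  squeeze: 50

```text
time: 46.45
eef_pos: [0.678, -0.0974, 0.0436]
orientation: [[-0.987, -0.163, 0.001], [-0.163, 0.987, 0.0], [-0.001, -0.0, -1.0]]
wrist_force: [-0.5, -0.4, 5.1]
grip_width: 0.037
grasp_force: 50.3
```

drive_tool:
  targets:
    - {"xyz": [0, 0, -2], "twist": 0, "jaw": 0.2}
    - {"xyz": [0, 0, -5], "twist": 0, "jaw": 0.2}
    - {"xyz": [0, 0, -9], "twist": 0, "jaw": 0.2}
    - {"xyz": [0, 0, -9], "twist": 0, "jaw": 0.2}
    - {"xyz": [0, 0, -9], "twist": 0, "jaw": 0.2}

```text
time: 47.08
eef_pos: [0.6765, -0.0968, 0.1321]
orientation: [[-0.987, -0.164, -0.002], [-0.164, 0.987, 0.001], [0.002, 0.001, -1.0]]
wrist_force: [0.2, -1.0, -1.6]
grip_width: 0.0368
grasp_force: 50.7
```

```bash
python3 -c "
from h import *
s=sense();print(s['eef_pos'],s['grip_width'],s['grasp_force'],s['wrist_force'])
print(tray(-.045,.001,.13),tray(.045,.001,.13))
d=shot('side','s8');f=d['frame'].astype(int)
u,v=proj(d,[*s['eef_pos'][:2],.13+.045])[0].astype(int);print(u,v)
g=d['frame'].max(2)
for r in range(v-40,v+50,3): print(r,''.join(' .:-=+*#%@'[min(9,x//26)] for x in g[r,u-40:u+40].astype(int)))"
```

```text
[ 0.67654878 -0.09678856  0.13205386] 0.03679930349276837 50.70017383113736 [ 0.16164747 -1.01113994 -1.62382132]
([19.73, -16.45, 0.22], np.float64(0.0), 'q7', np.float64(120.6)) ([10.73, -16.45, 0.21], np.float64(0.0), 'q7', np.float64(120.6))
259 144
104 ##*++++++++++++**++++*++=-:.......................:=============================
107 +++++++++++++*++++++++++=-........................:-============================
110 ****+++++**++++++++++++++=-:....................:-==============================
113 #%%%%%%%%%%%##**#####***+====---:.............:-================================
116 *****###%%%%%%%%%%%%%#*==-=====-:.............:=====+===========================
119 *##*+**#%%%%%%%%##*+======-===-:..:::::......:-=======++========================
122 +*#***###%%%%##*++============-::.::::.......:-=+++++===---=====================
125 +*#########**++++++===========--::--::.......:=+****+=====+=====================
128 ++*****+++==++++++=-:......::-::::-:::.......:=+********++++=============++*+++=
131 +*#%%%%#**#%%%%##*+-. ... ..:--::.:::........-+***+++++++++=----==========+++
[... 1003 characters left out ...]
........:::--:------
170 ....:==+++=====+++****+=====---::.:=+***###**+=-:.......  ..... . .:------------
173 -----------=============-=----:......::::::::....... .............::-===-=------
176 -----::-:-:--=============-:.....   .... ...... .......:::::::::::-+%@@@%##%%%%%
179 ---------::::-=========--:.... .. ......... . ...... .............-=+****+=---::
182 ------:::...:--:::-:---:. ......:----:.. . ....  .... .. .      .:--------------
185 -----::.:....:-:.. ..:-=+++++**++++++++++=-:...  ..::--::....::-=++=------------
188 --:::::::........:-=++++====+=++====+====+++++=:.:==++++++*++*******+=----------
191 ::::::.......:-++++=======+++++++++++++*********=-=++++***********++=-..... . ..
```

```bash
python3 -c "
from h import *
for t in('w22','w17'):
 d=load(t);f=d['frame'].astype(int)
 for x in(-.07,-.03,.0,.05):
  L=''
  for y in np.arange(.05,-.0501,-.001):
    u,v=proj(d,[*(c0+x*X+y*Y),.034])[0].round().astype(int)
    L+=' .:-=+*#%@'[min(9,f[v,u].max()//26)] if 0<=u<560 and 0<=v<420 else '?'
  print(t,x,L)
print(tray(.05,.0,.13))"
```

```text
w22 -0.07 @@@@@@@@@@@@@@%+:-:-----+########################################################%%+===+=:---+%@@@@@@
w22 -0.03 @@@@@@@@@@@@@@+----=====*#########################################################++++=-:----+*%@@@@@
w22 0.0 @@@@@@@@@@@@@#-----====#%%%%%%%%%%%%%%%%%%%%%%##################################*+=++=-:---*%%%%%%%%%
w22 0.05 ###########*:::::----=+++++++++++++++++++++++++++++++++++++++++++++++++++++++++++++++=::::-+%%@@@@@@@
w17 -0.07 @@@@@@@@@@@@@@@=-----==========+%@@@@@@@@@@@@@@@@@@@@@@@@@@@@@@@@@@@@@@@@@@@@@@@@@%%%%%%%:-----===+#@
w17 -0.03 @@@*%@@@@@@@@@=-----===========%%%%%%%%%%%%%%%%@%%%%%%@@%%%%%%%%%@@@@@@@@@@@@@@@@@%####*=-----=--=*##
w17 0.0 %#*++#%%%%%%%*:::::-----------=********************************************************=::::----=*###
w17 0.05 **+#%%%%%%%#+....:-----------+**********************+-::::.:.::::::::::::::::::::::=****+-:::::::::::
([10.19, -16.58, 0.14], np.float64(0.0), 'q7', np.float64(120.6))
```

drive_tool:
  targets:
    - {"xyz": [2.4, -4, 0], "twist": 0, "jaw": 0.2}
    - {"xyz": [4.9, -8, 0], "twist": 0, "jaw": 0.2}
    - {"xyz": [7.4, -12, 0], "twist": 0, "jaw": 0.2}
    - {"xyz": [9.6, -15.5, 0], "twist": 0, "jaw": 0.2}
    - {"xyz": [10.2, -16.7, 0], "twist": 0, "jaw": 0.2}
    - {"xyz": [10.2, -16.7, 2], "twist": 0, "jaw": 0.2}
    - {"xyz": [10.2, -16.7, 2], "twist": 0, "jaw": 0.2}
    - {"xyz": [10.2, -16.7, 2], "twist": 0, "jaw": 0.2}

```text
time: 48.12
eef_pos: [0.6049, -0.2763, 0.1118]
orientation: [[-0.986, -0.167, -0.001], [-0.167, 0.986, 0.001], [0.001, 0.002, -1.0]]
wrist_force: [0.1, 0.8, -1.6]
grip_width: 0.0368
grasp_force: 50.8
```

```bash
python3 -c "
from h import *
print(where(),tray(.05,-.001,.049))"
```

```text
('tray', np.float64(0.0522), np.float64(0.0002), 'z', np.float64(0.1118), 'yaw', np.float64(-170.4), 'w', 0.0368, 'q7', np.float64(138.0)) ([0.22, -0.13, 6.28], np.float64(0.003), 'q7', np.float64(138.0))
```

drive_tool:
  targets:
    - {"xyz": [0.2, -0.1, 3], "twist": 0, "jaw": 0.2}
    - {"xyz": [0.2, -0.1, 5], "twist": 0, "jaw": 0.2}
    - {"xyz": [0.2, -0.1, 6], "twist": 0, "jaw": 0.2}
    - {"xyz": [0.2, -0.1, 6.3], "twist": 0, "jaw": 0.2}
    - {"xyz": [0.2, -0.1, 6.4], "twist": 0, "jaw": 0.2}
    - {"xyz": [0.2, -0.1, 6.4], "twist": 0, "jaw": 0.2}

```text
time: 48.88
eef_pos: [0.6028, -0.2804, 0.0496]
orientation: [[-0.987, -0.163, 0.001], [-0.163, 0.987, -0.0], [-0.001, -0.001, -1.0]]
wrist_force: [-0.4, -0.2, -2.8]
grip_width: 0.0368
grasp_force: 50.8
```

drive_tool:
  targets:
    - {"xyz": [0, 0.1, 0.1], "twist": 0, "jaw": 0.2}
    - {"xyz": [0, 0.1, 0.2], "twist": 0, "jaw": 0.2}
    - {"xyz": [0, 0.1, 0.2], "twist": 0, "jaw": 0.2}

```text
time: 49.25
eef_pos: [0.6026, -0.279, 0.0477]
orientation: [[-0.987, -0.164, 0.001], [-0.164, 0.987, 0.0], [-0.001, 0.0, -1.0]]
wrist_force: [-0.7, 0.4, 3.6]
grip_width: 0.0369
grasp_force: 51.2
```

Contact is felt. I'll release slowly and rise.

drive_tool:
  targets:
    - {"xyz": [0, 0, 0], "twist": 0, "jaw": 0.48}
    - {"xyz": [0, 0, 0], "twist": 0, "jaw": 0.55}
    - {"xyz": [0, 0, 0], "twist": 0, "jaw": 0.75}
    - {"xyz": [0, 0, 0], "twist": 0, "jaw": 0.75}
    - {"xyz": [0, 0, -2], "twist": 0, "jaw": 0.75}
    - {"xyz": [0, 0, -5], "twist": 0, "jaw": 0.8}
    - {"xyz": [0, 0, -9], "twist": 0, "jaw": 0.9}
    - {"xyz": [0, 0, -10], "twist": 0, "jaw": 0.95}
    - {"xyz": [0, 0, -10], "twist": 0, "jaw": 0.95}

```text
time: 50.38
eef_pos: [0.6026, -0.2793, 0.1481]
orientation: [[-0.987, -0.164, 0.002], [-0.164, 0.987, -0.0], [-0.002, -0.001, -1.0]]
wrist_force: [-0.7, -0.2, 0.3]
grip_width: 0.0814
grasp_force: 0.0
```

```bash
python3 -c "
from h import *
print(where())
t=shot('top','t7')
for o in blob(t,(105,150,50),(128,255,255),(.603,-.279),.094,.03,15):print('bluecap',o)
g=t['frame'].max(2)
for r in range(184,216): print(r,''.join(' .:-=+*#%@'[min(9,x//26)] for x in g[r,285:325].astype(int)))
print(go(.55,-.03,.15,9.4))"
```

```text
('tray', np.float64(0.0495), np.float64(-0.0024), 'z', np.float64(0.1481), 'yaw', np.float64(-170.6), 'w', 0.0814, 'q7', np.float64(137.2))
bluecap (array([ 0.5962, -0.2799]), 'ang', np.float64(88.5), 'len', np.float64(0.03), 'px', array([389., 195.], dtype=float32))
184 ................................. ......
185 ..................................... ..
186 ..................................... ..
187 ................................ .......
188 .................:::....................
189 ..............::----::....... ...  .....
190 ............::--=----:::........ ..... .
191 . .........:-===----:---::..............
192 ..........:-===--:::::----:.............
193 ....... .:-=++=-:::::::----.............
194 ..... ...-=+*+=:::::::::-=-:............
195 ..... ..:=+**+-:::::::::-==-:..... .....
196 ........-+*#*+-:::::::::-==-:... .......
197 .......:=*##*+-:::::::::-===:...........
198 .......:=*###+-::::::::-==+=:... .......
199 .......-+####+-::::::::-+++=:...........
200 .... ..-+##%#*=-::::::-+**+=:...........
201 .......-+##%##*=-:::--=*##+=:.. ........
202 .......-+##%%##*==-==+*###+-:. ...... ..
203 .......-+*#%%%##*****##%#*+-............
204 .......:=*##%%%%#####%%%#*=:............
205 ........-+*##%%%%%%%%%%##+-.............
206 ........:=*###%%%%%%%%%#*=:.............
207 .........-+*####%%%%%##*=:..............
208 .........:-+**#######*+=-...............
209 ..........:-=+******++=:....... ........
210 ............:-==+++==-:.................
211 ....... . ....::---::...................
212 ........................................
213 ....... ...................... .........
214 ........................................
215 .. ....... ........... ....  ...........
([1.05, 25.39, -0.31], np.float64(0.0), 'q7', np.float64(137.2))
```

```bash
python3 -c "
from h import *
t=load('t7');p=ray(t,[(303.7,196.4)],.122)[0];print(p)
b=load('side0');print(go(p[0],p[1],.13,9.4))"
```

```text
[ 0.59438615 -0.02265116  0.122     ]
([-3.45, 25.38, 1.69], np.float64(0.0), 'q7', np.float64(137.2))
```

drive_tool:
  targets:
    - {"xyz": [-0.5, 5, -1], "twist": 0, "jaw": 0.7}
    - {"xyz": [-1.2, 11, -1], "twist": 0, "jaw": 0.7}
    - {"xyz": [-2, 17, -1], "twist": 0, "jaw": 0.7}
    - {"xyz": [-3, 23, -1], "twist": 0, "jaw": 0.7}
    - {"xyz": [-3.4, 25.4, -1], "twist": 0, "jaw": 0.7}
    - {"xyz": [-3.4, 25.4, 1], "twist": 0, "jaw": 0.7}
    - {"xyz": [-3.4, 25.4, 1], "twist": 0, "jaw": 0.7}
    - {"xyz": [-3.4, 25.4, 1], "twist": 0, "jaw": 0.7}

```text
time: 51.42
eef_pos: [0.5938, -0.0236, 0.1366]
orientation: [[-0.987, -0.162, -0.001], [-0.162, 0.987, -0.0], [0.001, -0.0, -1.0]]
wrist_force: [-0.7, -0.5, 0.5]
grip_width: 0.0597
grasp_force: 0.0
```

```bash
python3 -c "
from h import *
d=shot('wrist','w25');s=d['s'];print(s['eef_pos'],go(.5944,-.0227,.07,9.4),proj(d,[.5944,-.0227,.122]).round())
g=d['frame'].max(2)
for r in range(190,370,6): print(r,''.join(' .:-=+*#%@'[min(9,v//26)] for v in g[r,170:410:3].astype(int)))
t=shot('top','t8')
for o in blob(t,(105,150,50),(128,255,255),(.603,-.279),.094,.03,15):print('bluecap',o)"
```

```text
[ 0.59379245 -0.02362566  0.13662698] ([-0.04, 0.1, 6.71], np.float64(-0.001), 'q7', np.float64(112.5)) [[283. 238.]]
190 :::::::::...::::::::::::::::-*@@@@@@@@@@@@@@@@@@+----:--:::::::::::::::::.::.-+=
196 :::::::::...:::::::::::::::-*@@@@@@@@@@@@@@@@@@@@*-:-::::::::::::::::::::::-====
202 ::::::::::...:::::::::::::-#%@@@@@@@@@@@@@@@@@@@@%=:-=-::::::::::::::::::=======
208 :::::::::.:::::::::::::::-+%%@@@@*---------=@@@@@@#::::::::::::::::::..--:-====.
214 ::::::::....::::::::::::::*%%%@#::--=====----*@@@@#-:::::::::::::::::.=-:=====:-
220 ::::::::.....:::::::::::::*%%%+:-===========-:=@@@#:::::::::::::::::.=--====:--*
226 ::::::::..:::::::::::::::::%%%---============--%@%+::::::::::.......---====:-=##
232 ::-:::::...::..::::::::::::=%+-----====--=====-*%#:::::::::::..:::..-:-==::-+###
238 :::::::.....:....::::::::::::--------=---====---+::::::::........:..:-==-:-=####
244 -::::::.::.......:::::::::::::-----------------:::::.::............-:-==:-=#####
250 :::::::::::...:....::::::::::::--::-::::----::::::::..:::..........----:--######
256 :::::::::.:...........:::::::::::::::::-:::
[... 996 characters left out ...]
:::::::...:::.......................::::.....::::::::::::::::
334 ::::::::::::.::...::::..:.....:::............................:..::::::::::::::::
340 :::::::::::::-------:*::.......:::.::.:.......:.......:........:::::::::::::::::
346 :::::::::::::--------------------=:=::::..:::::::..............:::::::::::::::::
352 ::::-:::::::::--------.......==--::--------------:=::::.......::::::::::::::::::
358 :::::::::::::::------:......-=------==========-:::-----------:::::::::::::::::::
364 :::::::::::::::---::::::::::::::.......::-=::::::::::::::---::::::::::::::::::::
bluecap (array([ 0.6023, -0.2787]), 'ang', np.float64(88.5), 'len', np.float64(0.033), 'px', array([388., 193.], dtype=float32))
```

drive_tool:
  targets:
    - {"xyz": [0.15, 0.1, 2], "twist": 0, "jaw": 0.7}
    - {"xyz": [0.15, 0.1, 4], "twist": 0, "jaw": 0.7}
    - {"xyz": [0.15, 0.1, 6], "twist": 0, "jaw": 0.7}
    - {"xyz": [0.15, 0.1, 6.55], "twist": 0, "jaw": 0.7}
    - {"xyz": [0.15, 0.1, 6.55], "twist": 0, "jaw": 0.6}
    - {"xyz": [0.15, 0.1, 6.55], "twist": 0, "jaw": 0.5}
    - {"xyz": [0.15, 0.1, 6.55], "twist": 0, "jaw": 0.4}
    - {"xyz": [0.15, 0.1, 6.55], "twist": 0, "jaw": 0.3}
    - {"xyz": [0.15, 0.1, 6.55], "twist": 0, "jaw": 0.2}
  squeeze: 50

```text
time: 52.65
eef_pos: [0.5934, -0.0221, 0.0725]
orientation: [[-0.987, -0.164, 0.002], [-0.164, 0.987, 0.001], [-0.002, 0.0, -1.0]]
wrist_force: [-0.8, 0.4, 6.3]
grip_width: 0.0356
grasp_force: 48.7
```

drive_tool:
  targets:
    - {"xyz": [0, 0, -2], "twist": 0, "jaw": 0.2}
    - {"xyz": [0, 0, -5], "twist": 0, "jaw": 0.2}
    - {"xyz": [0, 0, -9], "twist": 0, "jaw": 0.2}
    - {"xyz": [0, 0, -9], "twist": 0, "jaw": 0.2}
    - {"xyz": [0, 0, -9], "twist": 0, "jaw": 0.2}

```text
time: 53.28
eef_pos: [0.5915, -0.0218, 0.1607]
orientation: [[-0.987, -0.164, -0.002], [-0.164, 0.987, 0.0], [0.002, 0.001, -1.0]]
wrist_force: [-0.2, 0.9, -2.4]
grip_width: 0.0357
grasp_force: 48.3
```

```bash
python3 -c "
from h import *
s=sense();print(where(),s['wrist_force'],s['ft_torque'],s['grasp_force'])
print(tray(-.040,-.0037,.16))"
```

```text
('tray', np.float64(0.0806), np.float64(0.2534), 'z', np.float64(0.1607), 'yaw', np.float64(-170.6), 'w', 0.0357, 'q7', np.float64(111.5)) [-0.17702835  0.91691975 -2.37842457] [ 0.00337654  0.01705715 -0.0027837 ] 48.30544757589223
([12.07, -25.71, 0.07], np.float64(0.0), 'q7', np.float64(111.5))
```

drive_tool:
  targets:
    - {"xyz": [3.5, -3, 0], "twist": 0, "jaw": 0.2}
    - {"xyz": [7, -6, 0], "twist": 0, "jaw": 0.2}
    - {"xyz": [10, -10, 0], "twist": 0, "jaw": 0.2}
    - {"xyz": [12.1, -14.5, 0], "twist": 0, "jaw": 0.2}
    - {"xyz": [12.1, -19, 0], "twist": 0, "jaw": 0.2}
    - {"xyz": [12.1, -23, 0], "twist": 0, "jaw": 0.2}
    - {"xyz": [12.1, -25.7, 0], "twist": 0, "jaw": 0.2}
    - {"xyz": [12.1, -25.7, 0], "twist": 0, "jaw": 0.2}
    - {"xyz": [12.1, -25.7, 2], "twist": 0, "jaw": 0.2}
    - {"xyz": [12.1, -25.7, 2], "twist": 0, "jaw": 0.2}

```text
time: 54.52
eef_pos: [0.5133, -0.2924, 0.1381]
orientation: [[-0.986, -0.165, -0.006], [-0.165, 0.986, 0.004], [0.005, 0.005, -1.0]]
wrist_force: [-0.8, -0.2, -3.3]
grip_width: 0.0355
grasp_force: 48.3
```

```bash
python3 -c "
from h import *
d=shot('wrist','w26');s=d['s'];print(where(),tray(-.040,-.0037,.078))
f=d['frame'].astype(int)
for x in(-.085,-.075,-.06):
  L=''
  for y in np.arange(.05,-.0501,-.001):
    u,v=proj(d,[*(c0+x*X+y*Y),.034])[0].round().astype(int)
    L+=' .:-=+*#%@'[min(9,f[v,u].max()//26)] if 0<=u<560 and 0<=v<420 else '?'
  print(x,L)"
```

```text
('tray', np.float64(-0.04), np.float64(-0.0016), 'z', np.float64(0.1393), 'yaw', np.float64(-170.5), 'w', 0.0355, 'q7', np.float64(142.1)) ([-0.02, -0.23, 6.13], np.float64(0.002), 'q7', np.float64(142.1))
-0.085 @@@@@@@@@@@@@%*+:-::--*%#%###%%%%%%###%%%#*####%%#+*###%%%#+####%%++*###*++++*##*+++==---::-:=***++==
-0.075 @@@@@@@@@@@@@*+-----==*%%%%%%%%%%%%%%%%%%%%%%%%%%%%%%%%%%%%%%%%%%%%%%%%%%%%%%%%%+++++=--::---=%###%%%
-0.06 @@@@@@@@@@@@@%*-----==*%%%%%%%%%%%%%%%%%%##%%%%%%%%%%%%%%%%%%%%%%%%%%%%%%%%%%%#+++++=-------#@@@@@@@@
```

drive_tool:
  targets:
    - {"xyz": [0, -0.2, 0], "twist": 0, "jaw": 0.2}
    - {"xyz": [0, -0.2, 2], "twist": 0, "jaw": 0.2}
    - {"xyz": [0, -0.2, 4], "twist": 0, "jaw": 0.2}
    - {"xyz": [0, -0.2, 5.5], "twist": 0, "jaw": 0.2}
    - {"xyz": [0, -0.2, 6], "twist": 0, "jaw": 0.2}
    - {"xyz": [0, -0.2, 6], "twist": 0, "jaw": 0.2}

```text
time: 55.32
eef_pos: [0.5153, -0.2975, 0.081]
orientation: [[-0.987, -0.163, -0.001], [-0.163, 0.987, 0.0], [0.001, 0.0, -1.0]]
wrist_force: [1.0, -0.1, -2.0]
grip_width: 0.0353
grasp_force: 48.3
```

drive_tool:
  targets:
    - {"xyz": [0, 0, 0.1], "twist": 0, "jaw": 0.2}
    - {"xyz": [0, 0, 0.2], "twist": 0, "jaw": 0.2}
    - {"xyz": [0, 0, 0.2], "twist": 0, "jaw": 0.2}

```text
time: 55.7
eef_pos: [0.5157, -0.2974, 0.0796]
orientation: [[-0.987, -0.164, 0.001], [-0.164, 0.987, 0.0], [-0.001, -0.0, -1.0]]
wrist_force: [-0.1, -0.2, -3.2]
grip_width: 0.0354
grasp_force: 48.3
```

drive_tool:
  targets:
    - {"xyz": [0, 0.2, 0], "twist": 0, "jaw": 0.2}
    - {"xyz": [0, 0.2, 0.1], "twist": 0, "jaw": 0.2}
    - {"xyz": [0, 0.2, 0.2], "twist": 0, "jaw": 0.2}
    - {"xyz": [0, 0.2, 0.3], "twist": 0, "jaw": 0.2}
    - {"xyz": [0, 0.2, 0.3], "twist": 0, "jaw": 0.2}

```text
time: 56.32
eef_pos: [0.5154, -0.2955, 0.0767]
orientation: [[-0.987, -0.163, 0.0], [-0.163, 0.987, 0.0], [-0.0, 0.0, -1.0]]
wrist_force: [-0.7, -0.3, -0.9]
grip_width: 0.0355
grasp_force: 49.0
```

drive_tool:
  targets:
    - {"xyz": [0, 0, 0.1], "twist": 0, "jaw": 0.2}
    - {"xyz": [0, 0, 0.1], "twist": 0, "jaw": 0.2}

```text
time: 56.58
eef_pos: [0.5158, -0.2957, 0.0766]
orientation: [[-0.987, -0.163, 0.001], [-0.163, 0.987, 0.0], [-0.002, 0.0, -1.0]]
wrist_force: [-1.6, 0.8, 5.7]
grip_width: 0.0352
grasp_force: 50.7
```

Contact is felt. I'll release and withdraw.

drive_tool:
  targets:
    - {"xyz": [0, 0, 0], "twist": 0, "jaw": 0.46}
    - {"xyz": [0, 0, 0], "twist": 0, "jaw": 0.53}
    - {"xyz": [0, 0, 0], "twist": 0, "jaw": 0.7}
    - {"xyz": [0, 0, 0], "twist": 0, "jaw": 0.7}
    - {"xyz": [0, 0, -2], "twist": 0, "jaw": 0.7}
    - {"xyz": [0, 0, -5], "twist": 0, "jaw": 0.7}
    - {"xyz": [0, 0, -9], "twist": 0, "jaw": 0.7}
    - {"xyz": [3, 4, -11], "twist": 0, "jaw": 0.7}
    - {"xyz": [4, 10, -11], "twist": 0, "jaw": 0.7}
    - {"xyz": [5, 16, -11], "twist": 0, "jaw": 0.7}

```text
time: 57.82
eef_pos: [0.4395, -0.1451, 0.1867]
orientation: [[-0.987, -0.161, 0.003], [-0.161, 0.987, 0.001], [-0.003, 0.0, -1.0]]
wrist_force: [0.9, 0.4, 0.2]
grip_width: 0.0597
grasp_force: 0.0
```

drive_tool:
  targets:
    - {"xyz": [0, 5, 0], "twist": 0, "jaw": 0.7}
    - {"xyz": [0, 10, 0], "twist": 0, "jaw": 0.7}
    - {"xyz": [0, 10, 0], "twist": 0, "jaw": 0.7}
    - {"xyz": [0, 10, 0], "twist": 0, "jaw": 0.7}

```text
time: 58.32
eef_pos: [0.4238, -0.0481, 0.1863]
orientation: [[-0.987, -0.163, 0.002], [-0.163, 0.987, 0.0], [-0.002, -0.0, -1.0]]
wrist_force: [-0.1, -0.3, -0.7]
grip_width: 0.0596
grasp_force: 0.0
```

```bash
python3 -c "
from h import *
t=shot('top','t9');f=t['frame'].astype(int);a=np.radians(11)
for o in blob(t,(105,150,50),(128,255,255),(.603,-.279),.094,.03,15):print('bluecap',o)
print('expected black cap px',proj(t,[.5155,-.2955,.126]))
for r in range(172,254,2):
  L=''
  for r_,g,b in f[r,338:436]: L+='G' if g>r_+50 and g>b+30 else 'B' if b>r_+60 and b>g+30 else 'R' if r_>g+60 else 'W' if min(r_,g,b)>150 else 'k' if max(r_,g,b)<80 else '.'
  print(r,L)
a0=load('top0')['frame'].astype(int);df=np.abs(a0-f).max(2)
for n,(x0,x1,y0,y1) in dict(timer=(128,160,250,282),tape=(172,208,192,226),spanner=(212,224,190,232)).items(): print(n,df[y0:y1,x0:x1].mean().round(1))"
```

```text
bluecap (array([ 0.6023, -0.2787]), 'ang', np.float64(88.5), 'len', np.float64(0.033), 'px', array([388., 193.], dtype=float32))
expected black cap px [[398.58928225 220.66591352]]
172 kkkkkkkkkkkkkkkkkkkkkkkkkkkkkkkkkkkkkkkkkkkkkkkkkkkk....kkkkkkkkkkkkkkkkkkkkkkkkkkkkkkkkkkkkkkkkkk
174 kkkkkkkkkkkkkkkkkkkkkkkkkkkkkkkkkkkkkkkkkkkkkkkkkkk....kkkkkkkkkkkkkkkkkkkkkkkkkkkkkkkkkkkkkkkkkkk
176 kkkkkkkkkkkkkkkkkkkkkkkkkkkkkkkkkkkkkkkkkkkkkkkkkkkk..kkkkkkkkkkkkkkkkkkkkkkkkkkkkkkkkkkkkkkkkkkkk
178 kkkkkkkk...kkkkkkkkkkkkkkkkkkkkkkkkkkkkkkkkkkkkkkkkk..kkkkkkkkkkkkkkkk.....G...kkkkkkkkkkkkkkkkkkk
180 kkkkkkk....kkkkkkkkkkkkkkkkkkkkkkkkkkkkkkkkkkkkkkkkk..kkkkkkk.....GGGGGGGGGGGGG.kkkkkkkkkkkkkkkkkk
182 kk...kk..kkkkkkkkkkkkkkkkkkkkkkkkkkkkkkkkkkkkkkkkkkkkkk..GGGGGGGGGGGGGGGGGGGGGG..kkkkkkkkkkkkkkkkk
184 kk...kkkkkkkkkkkkkkkkkkkkkkkkkkkkkkkkkkkkk...........k..GGGGGGGGGGGGGGGGGGGGGGGG.kkkkkkkkkkkkkkkkk
186 kkkkkkkkkkkkkkkkkkkkkkkkkkkkkkkkkk.........WWWWWWW......WWWGGGGGGGGGGGGGGGGGGGGG..kkkkkkkkkkkkkkkk
188 kkkkkkkkkkkkkkkkkkkkkkk.......kk...........WW...BBBBBBBB.WWGGGGGGGGGGGGGGGGGGGGGG.kkkkkkkkk
[... 2634 characters left out ...]
............kkkkkkkkkkkkkkkkkkkkkkkkkkkkkkkkkkkkkkk
242 WWWWWWW...WWWWWWWW.BBBBBBBBBBBBBBBBBBBBBBB..k......kkkkkkkkkkkkkkkkkkkkkkkkkkkkkkkkkkkkkkkkkkkkkkk
244 WWWWWWW...WWWWWWWW.BBBBBBBBBBBBBBBBBBB....kkkkkkkkkkkkkkkkkkkkkkkkkkkkkkkkkkkkkkkkkkkkkkkkkkkkkkkk
246 WWWWWWWW..WWWWWWWWW.BBBBBBBBB.....kkkkkkkkkkkkkkkkkkkkkkkkkkkkkkkkkkkkkkkkkkkkkkkkkkkkkkkkkkkkkkkk
248 WWWWWWWW...WWWWWWWW......kkkkkkkkkkkkkkkkkkkkkkkkkkkkkkkkkkkkkkkkkkkkkkkkkkkkkkkkkkkkkkkkkkkkkkkkk
250 WWWWWWWW...WWWWWWWW..kkkkkkkkkkkkkkkkkkkkkkkkkkkkkkkkkkkkkkkkkkkkkkkkkkkkkkkkkkkkkkkkkkkkkkkkkkkkk
252 WWWWWWWWW..WWWWWWWW..kkkkkkkkkkkkkkkkkkkkkkkkkkkkkkkkkkkkkkkkkkkkkkkkkkkkkkkkkkkkkkkkkkkkkkkkkkkkk
timer 2.4
tape 2.3
spanner 2.0
```

Both bottles stand in the middle bay: the black cap is at (398,221), exactly where an upright bottle would put it. The timer, tape roll and spanner haven't moved.

```bash
python3 -c "
from h import *
print(close_job())"
```

```text
the job is handed in; nothing more can be done
None
```

I handed the job in at about 58 s of the 210 s limit: the red and black markers are in the blue-lined bay, both columns and the syringe are in the green-lined bay, and the two bottles were stood in the middle bay last; there was no blue marker on the bench, and the timer, tape roll and spanner did not move.

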